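# Meter three rock billets from a tipping bin under the microscope

### The arm

A 7-joint arm with a two-finger parallel gripper is mounted at the origin on the work surface. World frame = base frame: x ahead of the robot, y to its left, z up, the work surface at z = 0. Lengths are in m, angles in rad, forces in N, time in s.
With the tool pointing down it reaches from about 0.425 to 0.875 m from the base axis. Payload 4.7 kg.
Tool frame: the origin (TCP) lies on the centre line of the jaws, within the pads' length; the fingertips stand 25 mm ahead of it and the grasp point (between the pads) lies 6 mm ahead of it (arm.tip_reach is the z of the fingertips in the tool frame, in m); z points along the fingers, y is the line along which they close (so a half turn about z gives the same grasp; the last joint's range is limited). The gripper opens to 87 mm and grips with 3 to 60 N. Pads are 19 mm wide; open, the fingers measure 117 mm over their backs; the gripper's body (75 mm by 190 mm) begins 51 mm behind the grasp point.
Start: joints at [-1.301, 0.321, -0.07, 1.45, 0.023, 1.371, -0.057], TCP at [0.164, 0.629, 0.248] pointing down, gripper open.
Joint ranges: [-2.86, 2.86], [-0.3, 2.09], [-1.38, 1.24], [0.06, 2.45], [-1.56, 4.7], [0.09, 2.05], [-2.69, 2.69]. Speed limits (rad/s): [2.57, 2.57, 3.14, 3.14, 3.14, 3.14, 3.14].

### API

Orientations are given as [roll, pitch, yaw] about the fixed x, y, z axes, in that order (R = Rz(yaw) Ry(pitch) Rx(roll)).
In Python, from cell import arm gives the robot as it stands.
- The arm moves only by the tool drive_tool, never from a script. Its argument "series" is a list of rows, each an object with "fingers": the opening, from 0 (shut) to 1 (fully open); "linear": the shift along the tool's x, y, z normalised to -1 to 1, where 1 is 0.15 m, a list of three; "turn": the turn about the tool's z normalised to -1 to 1, where 1 is pi rad. In form: [{"fingers": fingers, "linear": [dx, dy, dz], "turn": turn}, ...]. A call has 1 to 8 rows; each row is the pose to reach, as a shift and turn from the pose commanded when the call began, along the tool's axes at that moment, turning the shorter way round; what a row does not reach only later rows make up. A row lasts 1/12 s, in which the tool goes at most 41.7 mm and 7.16 degrees, less where a joint would pass 70% of its speed; a pose out of reach is approached as far as the arm can. A call with a number of a shift or a turn outside -1 to 1 is refused whole. A call with a gripper value outside its range is refused whole. The fingers move at their own pace and stop on an object; the grip force is fixed at half the most. Time passes only in rows, so rows that repeat a pose let the fingers close. It gives the time, the measured TCP pose, the force, the opening and the grip force at its end, in the units of the state.
- arm.read_state(): the state, without advancing time (a new reading comes with each control period).
- arm.get_image(name): name is "side" or "top" or "wrist"; returns (picture, depth): 384x512x3 uint8, blue, green, red; 384x512 float32, m along the optical axis (not along the pixel's ray), 0 where there is no reading.
- arm.calibration(name): a dict with "fx", "fy", "cx", "cy" (pixels), "R" (3x3) and "t" (3): a world point X has camera coordinates R X + t. Camera axes: x right, y down, z forward; pixel columns grow to the right and rows downward; lengths in m; the calibration is good to about 2 mm. A picture is of the moment at which its call begins: read the wrist's pose just before it. calibration takes no time and is no camera call; for the wrist camera it gives the pose at the moment of the call.
- arm.close_job(): hands the job in; it is judged then, once.
The state is a dict: "clock": time; "qpos": joint angles; "qvel": joint speeds; "joint_torque": joint torques, N m; "ee_pos": TCP position; "tool_rot": TCP orientation; "force": force on the tool from outside, world axes, zero at the start; "wrist_torque": the same for the moment, N m; "gripper_width": opening from 0.0 (shut) to 1.0 (fully open); "gripper_force": force on a finger pad.
Only numpy, scipy, OpenCV 4.12 (cv2) and the standard library are available. Lean on these libraries where they do the work, as an engineer would, in place of code of your own. Each camera call takes 0.05 s, during which the arm holds its last target. There are 200 camera calls.

### The job

Stand the empty specimen tray flat on the bench under the lip of the tipping bin and let go of it. Then raise the bin's handle slowly until the first billet slides and hold it at about that tilt until the three front billets have slid into the tray, keeping the three rear ones in the bin; lower the bin back onto its rest and let go. Do not touch the billets with the gripper and leave everything else on the bench where it is.

Things in the scene. Friction and masses are not known exactly. Their poses are not given: they have to be found in the camera images.
- feeder: White stand of the tipping bin, fixed; origin on the bench below the axle; x level, downhill towards the bin's open mouth, y along the axle. It fills x -170 to 15, y -58 to 58 mm under and beside the bin. Friction differs from day to day: the front billets start to slide somewhere between about 8 and 16 degrees of tilt, and then follow one another.
- pivot (a point): On the bin's axle, 80 mm above the bench; axes of the stand. The bin is an open steel trough, 88 mm wide (80 inside), sides up to 58 mm above the axle, from its rear wall at x -164 to its open lip at x 50 mm. At rest its floor slopes down 7 degrees to the lip from x -55 mm forward and is level behind that, so the rear billets need 7 degrees more tilt to slide.
- lip (a point): Middle of the bin's lip at rest, 50 mm ahead of the axle and 85 mm above the bench; fixed, axes of the stand. The free height under the lip is about 80 mm at rest, 60 mm with the bin tipped.
- handle (a point): Grip point of the bin's handle, moves with the bin; at rest 200 mm behind (-x) and 59 mm above the axle. A grey flat plate 96 mm wide (y), 10 mm thick, outside the rear wall, leaning 45 degrees outwards at rest (up along (-x, +z)); free edge 27 mm beyond this point. The microscope head overhead blocks a vertical tool: lean the tool like the plate, hand outside. Axes of the bin.
- bin (a joint): Tilt of the bin about its axle, rad: 0 at rest on the stand (a stop), growing as the handle end rises and the lip dips; up to 0.7. It falls back to 0 by its own weight when let go; holding it takes about 4 N at the handle.
- tray_mid (a point): Middle of the empty specimen tray, half-way up (16 mm above its underside): open aluminium tray 128 mm (x) x 136 mm (y) outside, walls 4 mm thick and 32 mm high, about 0.2 kg, standing on the bench. x points to the end that carries the upright lug.
- lug (a point): Grip point on the tray's lug, 56 mm above the tray's underside: an upright plate 10 mm thick (along the tray's x), 50 mm wide (y), 75 mm high, on the outside of the tray's +x wall, its middle 69 mm from the tray's middle. Axes of the tray.
- scope: Boom stereo microscope, fixed; origin on the bench below the axle (within 22 mm), axes of the stand. Base 160 x 120 x 24 mm and column at x -115, y 200 mm; boom at x -125, z 375 mm from the column to the head. The head hangs over the bin: x -178 to -50, y -53 to 53, z 330 to 440 mm; two eyepieces reach out to x -20, y 145, z 450 mm.
- front1: Front billet counted from the lip, on the sloping front part of the bin's floor: sawn rock billet, a block 64 x 26 x 18 mm, 78 g, lying across the bin (64 mm side along y, 18 mm high); origin at its centre. 
- front2: Second billet counted from the lip, on the sloping front part of the bin's floor: sawn rock billet, a block 64 x 26 x 18 mm, 78 g, lying across the bin (64 mm side along y, 18 mm high); origin at its centre. 
- front3: Third billet counted from the lip, on the sloping front part of the bin's floor: sawn rock billet, a block 64 x 26 x 18 mm, 78 g, lying across the bin (64 mm side along y, 18 mm high); origin at its centre. 
- rear1: Fourth billet counted from the lip, on the level rear part of the bin's floor: sawn rock billet, a block 64 x 26 x 18 mm, 78 g, lying across the bin (64 mm side along y, 18 mm high); origin at its centre. 
- rear2: Fifth billet counted from the lip, on the level rear part of the bin's floor: sawn rock billet, a block 64 x 26 x 18 mm, 78 g, lying across the bin (64 mm side along y, 18 mm high); origin at its centre. 
- rear3: Last billet counted from the lip, on the level rear part of the bin's floor: sawn rock billet, a block 64 x 26 x 18 mm, 78 g, lying across the bin (64 mm side along y, 18 mm high); origin at its centre. 
- jar: Bystander: glass jar with lid, 60 mm across, 80 mm high, beside the lip; origin under its middle.
- rock: Bystander: rock specimen, 84 mm across, 52 mm high, on the other side of the lip; origin under its middle.
- dish: Bystander: closed petri dish, 88 mm across, 20 mm high, beside the tray; origin under its middle.
- bottle: Bystander: amber bottle, 54 mm across, 130 mm high, on the other side of the tray; origin under its middle.
- hammer: Bystander: hammer 260 mm long lying left of the robot; origin under its middle, head towards its x.
- beaker: Bystander: white cup, 72 mm across, 90 mm high, left of the bin; origin under its middle.
Things that resemble listed ones, but are neither listed nor needed, are in the scene too. Leave any pink look-alike of the rear1 alone. Leave any red look-alike of the front2 alone.

How it is judged:
By the outcome, as a careful person would: the job done as asked, in the order asked, and still so for the second after the job is handed in, with the robot touching nothing.
It also fails if it takes over 67 s, if anything falls off the work surface, if the arm or the gripper's body presses on something with over 40 N, if the wrist force passes 120 N, or if a joint passes its speed limit or range.

## Working session

There is one attempt and no reset: what is moved stays moved. The work goes in short steps, Python scripts to look and compute and a tool call to move; the robot and the scene stay as the last step left them, time stands still between calls to the robot, and variables do not carry over. Pictures are saved under pics/ and viewed, at most 10 in all, crops included, and the job is handed in when it is done.

Besides the shell and the picture viewer there is one more tool, called after "Call:" as name(argument=value, ...) on one line, values as JSON. drive_tool: Moves the arm, as the interface text tells. Its arguments: {"type":"object","properties":{"series":{"type":"array"}},"required":["series"]}

```bash
ls; mkdir -p pics
python3 - <<'E'
from cell import arm
import cv2,numpy as np
print(arm.read_state())
for n in("top","side"):
    p,d=arm.get_image(n); cv2.imwrite(f"pics/{n}0.png",p); np.save(f"pics/{n}0.npy",d)
    c=arm.calibration(n); print(n,c)
E
```

```text
pics
{'clock': 0.0, 'qpos': array([-1.30091929,  0.32181423, -0.07011747,  1.45169277,  0.02259909,
        1.37080173, -0.05691802]), 'qvel': array([-4.77238071e-04,  5.65805287e-05,  3.98976963e-04, -1.68408271e-03,
       -2.17112915e-03,  3.63973822e-04,  5.78861892e-04]), 'joint_torque': array([-5.16359778e-04, -4.91289783e+01, -4.03998401e-01, -3.12528992e+01,
       -6.39036717e-02,  4.38574667e-02,  1.94277945e-04]), 'ee_pos': array([0.16434398, 0.62834635, 0.2464585 ]), 'tool_rot': array([-3.13966625e+00,  8.86222335e-05,  2.88585953e+00]), 'force': array([ 0.70170614,  0.14124204, -0.25758588]), 'wrist_torque': array([0.00487182, 0.02447228, 0.02345294]), 'gripper_force': 0.0, 'gripper_width': 1.0035098149051793}
top {'fx': 416.9238842776727, 'fy': 416.9238842776727, 'cx': 259.08341111147445, 'cy': 193.09899433462354, 'R': array([[ 0.01866582, -0.999651  , -0.01869402],
       [-0.99176802, -0.01614317, -0.12702593],
       [ 0.12667981,  0.02091117, -0.99172322]]), 't': array([0.05747329, 0.51058522, 1.21819374])}
side {'fx': 425.8925821204361, 'fy': 425.8925821204361, 'cx': 256.3916792627843, 'cy': 193.0197039470986, 'R': array([[-0.79150414, -0.61115838, -0.00257644],
       [-0.46548038,  0.60555932, -0.64546566],
       [ 0.39604194, -0.50968946, -0.76378494]]), 't': array([0.42112054, 0.28327794, 1.25386061])}
```

View pics/top0.png

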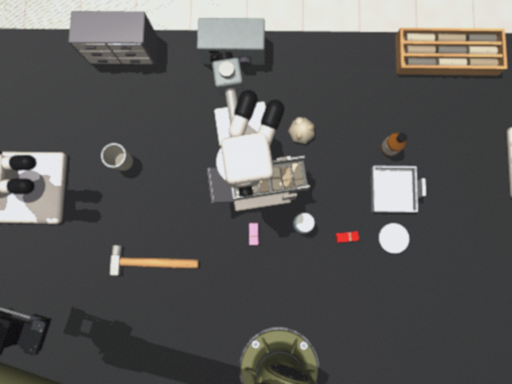

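View pics/side0.png

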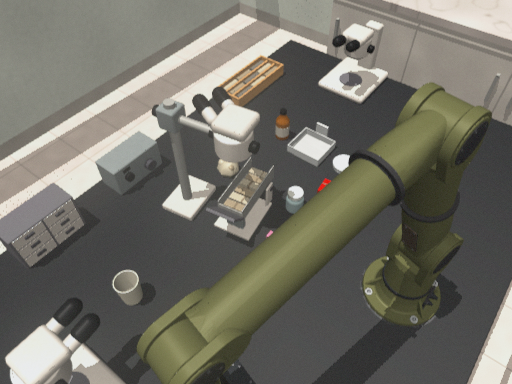

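The top view shows the bin with its mouth to the right (~(305,175)), the handle plate on its left (~(218,184)) and the tray at (395,190) with its lug on the right (424,187). The jar is at (304,222) and the rock at (302,130). In the side view the bin is at (245,190) and the tray at (312,146).

```bash
cat > h.py <<'E'
import numpy as np,cv2
from cell import arm
def cloud(d,c):
    v,u=np.mgrid[:d.shape[0],:d.shape[1]]
    P=np.stack([(u-c["cx"])/c["fx"]*d,(v-c["cy"])/c["fy"]*d,d],-1)
    return (P-c["t"])@c["R"]   # R^T (P-t)
def proj(X,c):
    p=np.asarray(X)@c["R"].T+c["t"]; return np.stack([p[...,0]/p[...,2]*c["fx"]+c["cx"],p[...,1]/p[...,2]*c["fy"]+c["cy"]],-1)
def rect(P):
    (c,s,a)=cv2.minAreaRect((P[:,:2]*1000).astype(np.float32)); return np.round(c,1),np.round(s,1),round(a,1)
E
python3 - <<'E'
from h import *
c=arm.calibration("top");d=np.load("pics/top0.npy");W=cloud(d,c)
def reg(u0,u1,v0,v1,z0,z1,C=W):
    P=C[v0:v1,u0:u1].reshape(-1,3); return P[(P[:,2]>z0)&(P[:,2]<z1)]
print("bench z",np.median(W[250:300,220:240,2]))
T=reg(362,435,155,222,.022,.045);print("tray",rect(T),len(T))
L=reg(410,435,170,205,.06,.09);print("lug",rect(L),L.mean(0),len(L))
print("jar",rect(reg(285,322,205,240,.06,.1)),"rock",rect(reg(285,320,112,150,.015,.07)),"dish",rect(reg(375,412,220,256,.01,.03)),"bottle",rect(reg(378,410,125,160,.03,.15)))
print("beaker",rect(reg(95,140,135,180,.06,.1)),"pink",rect(reg(243,262,220,248,.008,.05)),"red",rect(reg(330,362,228,248,.008,.05)))
print("bin z map");
for v in range(156,212,5): print(v,*[f"{W[v,u,2]*1000:.0f}" for u in range(204,316,5)])
p=cv2.imread("pics/top0.png");a=cv2.resize(p[140:220,195:325],None,fx=6,fy=6,interpolation=2)[:480]
q=cv2.imread("pics/side0.png");b=cv2.resize(q[150:245,195:290],None,fx=6,fy=6,interpolation=2)
cv2.imwrite("pics/binA.png",a);cv2.imwrite("pics/binB.png",b)
E
```

```text
bench z -0.0008154735812706205
tray (array([ 548.1, -343. ]), array([171.7, 135.8]), 0.6) 378
lug (array([ 529.5, -408.8]), array([10.9, 49.3]), 89.7) [ 0.52981706 -0.40791204  0.07165532] 87
jar (array([421.1, -67.7]), array([48.9, 51.8]), 1.1) rock (array([705., -63.]), array([77.2, 74.9]), 63.9) dish (array([ 381.9, -337.2]), array([86. , 86.8]), 1.1) bottle (array([ 659.4, -331.2]), array([54. , 48.1]), 42.3)
beaker (array([606.3, 492.3]), array([69.1, 70.8]), 0.3) pink (array([387.7,  79.8]), array([60. , 24.3]), 1.1) red (array([ 383.9, -200.2]), array([26. , 64.8]), 6.5)
bin z map
156 -3 -1 3 405 431 438 437 437 433 434 437 436 433 437 -2 -6 -0 1 4 -0 138 0 -2
161 -3 -3 -1 405 430 438 436 437 436 436 437 435 438 434 138 140 127 117 103 94 -1 -0 -2
166 0 -6 -1 403 402 434 438 435 436 435 433 434 434 437 96 1274 92 112 104 108 81 3 -3
171 -1 160 151 404 402 435 435 437 434 436 435 437 436 435 116 112 109 104 108 105 84 -3 2
176 -1 157 154 137 406 437 433 435 435 437 436 435 432 434 114 111 110 107 105 107 84 -2 -1
181 0 158 153 137 127 431 433 435 432 427 424 359 113 97 115 113 113 109 98 105 87 -2 2
186 1 -2 1274 139 127 119 388 397 395 382 346 93 114 95 115 115 110 112 87 91 87 136 -1
191 -4 2 157 142 130 119 104 376 388 385 114 97 116 111 138 138 131 114 97 -4 -2 -3 2
196 -2 2 158 147 137 125 125 97 366 136 127 111 89 9 15 10 95 94 90 3 0 -5 -1
201 3 -2 159 154 136 127 107 14 8 13 7 9 9 9 9 12 13 13 -1 3 -0 0 -4
206 3 -1 1 -0 1 -1 -5 11 16 16 10 11 12 -3 -4 -3 -2 -0 -4 1 -4 1 -1
211 -5 1274 -5 -3 4 2 -5 1274 -3 1 4 -0 -3 0 1 -2 -4 -4 -4 3 4 -2 2
```

View pics/binA.png

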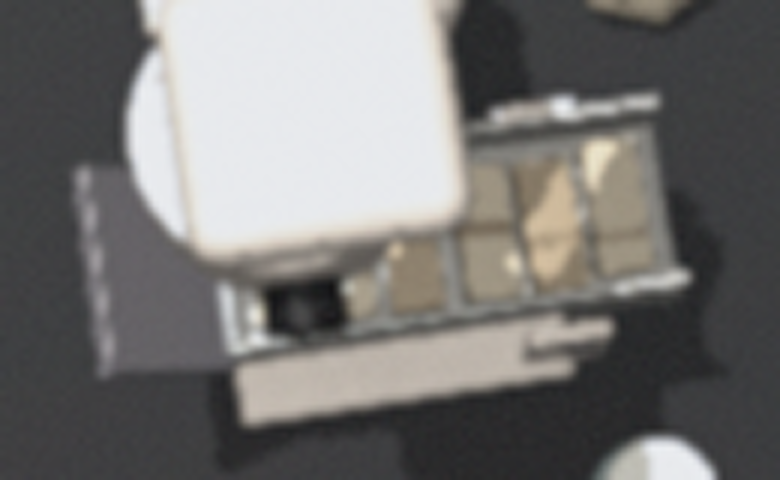

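View pics/binB.png

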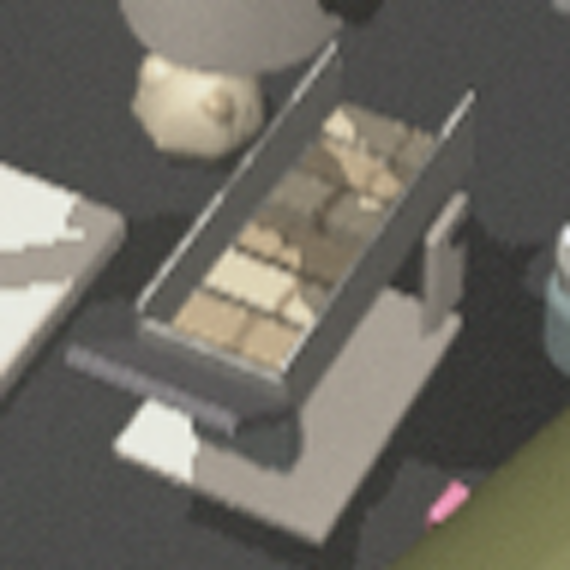

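```bash
cat >> h.py <<'E'
def cast(uv,z,c):
    uv=np.asarray(uv,float); r=np.stack([(uv[...,0]-c["cx"])/c["fx"],(uv[...,1]-c["cy"])/c["fy"],np.ones(uv.shape[:-1])],-1)@c["R"]
    o=-c["R"].T@c["t"]; return o+r*((z-o[2])/r[...,2])[...,None]
E
python3 - <<'E'
from h import *
c=arm.calibration("top");cs=arm.calibration("side");d=np.load("pics/top0.npy");W=cloud(d,c)
A=lambda x,y:(195+x/6-.5+.08,140+y/6-.5+.08)
B=lambda x,y:(195+x/6-.4,150+y/6-.4)
np.set_printoptions(precision=1,suppress=True)
def sh(n,uv,z,cc): print(n,cast(uv,z,cc)*1000)
sh("near side rear,front (top)",[A(235,354),A(690,280)],.138,c)
sh("far side front",A(658,100),.138,c)
sh("lip corners",[A(655,125),A(683,272)],.085,c)
sh("handle edge",[A(80,168),A(105,374)],.158,c)
sh("side: far rear, far front,near front, near rear",[B(145,305),B(335,45),B(472,95),B(288,372)],.138,cs)
sh("side: handle edge",[B(70,352),B(236,430)],.158,cs)
P=W[160:218,362:420].reshape(-1,3);P=P[(P[:,2]>.024)&(P[:,2]<.042)]
print("tray",rect(P),P.min(0)*1e3,P.max(0)*1e3)
p=cv2.imread("pics/top0.png")
g=cv2.cvtColor(p,6)[155:222,362:435]; 
m=(g>75).astype(np.uint8); n,l,s,ce=cv2.connectedComponentsWithStats(m)
i=1+np.argmax(s[1:,4]); print(s[i],rect(np.c_[cast(np.argwhere(l==i)[:,::-1]+[362,155],.032,c)]))
cv2.imwrite("pics/tray.png",cv2.resize(p[155:222,360:440],None,fx=6,fy=6,interpolation=2))
print("hand plate fit"); P=W[168:204,205:232].reshape(-1,3);P=P[(P[:,2]>.11)&(P[:,2]<.165)]
ce=P.mean(0);u,s,v=np.linalg.svd(P-ce);v=v[2]*np.sign(v[2][2]);print(ce*1e3,v*100,len(P))
E
```

```text
near side rear,front (top) [[479.8 133.5 138. ]
 [517.3 -74.2 138. ]]
far side front [601.2 -59.2 138. ]
lip corners [[600.5 -62.4  85. ]
 [528.9 -76.2  85. ]]
handle edge [[561.4 204.6 158. ]
 [467.5 190.1 158. ]]
side: far rear, far front,near front, near rear [[561.7 148.3 138. ]
 [600.2 -56.4 138. ]
 [517.4 -71.7 138. ]
 [477.3 137.5 138. ]]
side: handle edge [[559.5 204.6 158. ]
 [464.9 191.6 158. ]]
tray (array([ 530.3, -342. ]), array([136.5, 132. ]), 0.4) [ 461.6 -408.2   24.3] [ 598.1 -275.7   41.3]
[   9   10   56   48 2431] (array([ 530.7, -349.7]), array([142. , 166.8]), 0.9)
hand plate fit
[510.2 175.7 142.7] [ 10.8 -67.4  73.1] 590
```

View pics/tray.png

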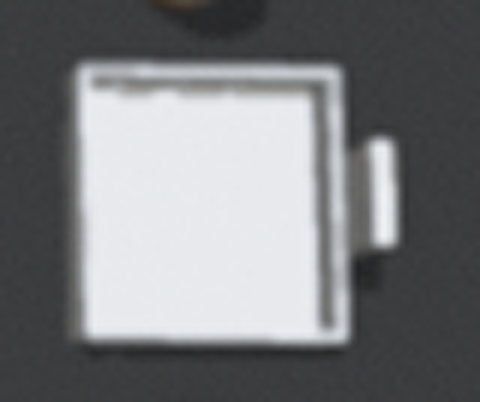

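The crop shows the tray square to the image, with its lug (382,192) on the right. In both bin crops the bin is empty of obstructions, six billets lie across it, and the grey handle plate leans outward on the left. Positions cross-check in both views:

| Item | Position (mm) | Yaw |
|---|---|---|
| Axle | ≈ (551, -17) | ≈ -80.2° |
| Handle point | ≈ (517, 180, 139) | – |
| Tray middle | (530, -340) | ≈ -90° |

I'll start with the swing towards the tray.

Call:
drive_tool(series=[{"fingers": 1,"linear": [-0.868,-0.945,0],"turn": -0.0814},{"fingers": 1,"linear": [-0.868,-0.945,0],"turn": -0.0814},{"fingers": 1,"linear": [-0.868,-0.945,0],"turn": -0.0814},{"fingers": 1,"linear": [-0.868,-0.945,0],"turn": -0.0814},{"fingers": 1,"linear": [-0.868,-0.945,0],"turn": -0.0814}])

```text
clock: 0.52
ee_pos: [0.2572, 0.4545, 0.2471]
tool_rot: [-3.139, 0.001, 3.138]
force: [0.6, -0.9, -0.7]
gripper_width: 1.004
gripper_force: 0.0
```

Call:
drive_tool(series=[{"fingers": 1,"linear": [-0.48,-0.98,0],"turn": 0},{"fingers": 1,"linear": [-0.48,-0.98,0],"turn": 0},{"fingers": 1,"linear": [-0.48,-0.98,0],"turn": 0},{"fingers": 1,"linear": [-0.48,-0.98,0],"turn": 0}])

```text
clock: 0.85
ee_pos: [0.3272, 0.3092, 0.2473]
tool_rot: [-3.141, -0.0, 3.141]
force: [0.2, 0.1, 0.1]
gripper_width: 0.999
gripper_force: 0.0
```

Call:
drive_tool(series=[{"fingers": 1,"linear": [-0.48,-0.98,0],"turn": 0},{"fingers": 1,"linear": [-0.48,-0.98,0],"turn": 0},{"fingers": 1,"linear": [-0.48,-0.98,0],"turn": 0},{"fingers": 1,"linear": [-0.48,-0.98,0],"turn": 0}])

```text
clock: 1.18
ee_pos: [0.399, 0.1622, 0.2474]
tool_rot: [3.141, 0.0, 3.141]
force: [1.1, 0.8, -0.3]
gripper_width: 1.002
gripper_force: 0.0
```

Call:
drive_tool(series=[{"fingers": 1,"linear": [-0.23,-1,0],"turn": 0},{"fingers": 1,"linear": [-0.23,-1,0],"turn": 0},{"fingers": 1,"linear": [-0.23,-1,0],"turn": 0},{"fingers": 1,"linear": [-0.23,-1,0],"turn": 0}])

```text
clock: 1.52
ee_pos: [0.4331, 0.0106, 0.2475]
tool_rot: [-3.141, 0.0, 3.138]
force: [-0.0, -0.2, -0.0]
gripper_width: 0.999
gripper_force: 0.0
```

Call:
drive_tool(series=[{"fingers": 1,"linear": [-0.33,-1,0],"turn": 0},{"fingers": 1,"linear": [-0.33,-1,0],"turn": 0},{"fingers": 1,"linear": [-0.33,-1,0],"turn": 0},{"fingers": 1,"linear": [-0.33,-1,0],"turn": 0}])

```text
clock: 1.85
ee_pos: [0.4825, -0.1387, 0.2478]
tool_rot: [-3.141, 0.001, 3.139]
force: [-0.2, 0.9, -0.1]
gripper_width: 1.001
gripper_force: 0.0
```

Call:
drive_tool(series=[{"fingers": 1,"linear": [-0.33,-1,0.4],"turn": 0},{"fingers": 1,"linear": [-0.33,-1,0.4],"turn": 0},{"fingers": 1,"linear": [-0.33,-1,0.4],"turn": 0},{"fingers": 1,"linear": [-0.33,-1,0.4],"turn": 0},{"fingers": 1,"linear": [-0.33,-1,0.4],"turn": 0}])

```text
clock: 2.27
ee_pos: [0.5293, -0.2926, 0.1826]
tool_rot: [-3.135, -0.009, 3.133]
force: [-2.1, 0.2, -0.4]
gripper_width: 1.003
gripper_force: 0.0
```

Call:
drive_tool(series=[{"fingers": 1,"linear": [0,-0.78,0],"turn": 0},{"fingers": 1,"linear": [0,-0.78,0],"turn": 0},{"fingers": 1,"linear": [0,-0.78,0],"turn": 0},{"fingers": 1,"linear": [0,-0.78,0],"turn": 0},{"fingers": 1,"linear": [0,-0.78,0],"turn": 0}])

```text
clock: 2.68
ee_pos: [0.53, -0.4049, 0.1869]
tool_rot: [-3.141, -0.002, 3.136]
force: [0.2, 0.6, 0.2]
gripper_width: 1.002
gripper_force: 0.0
```

Run:
```python
from h import *
p,d=arm.get_image("wrist");c=arm.calibration("wrist");s=arm.read_state();print(s["ee_pos"],s["tool_rot"])
cv2.imwrite("pics/w1.png",p)
W=cloud(d,c).reshape(-1,3)
P=W[(W[:,2]>.067)&(W[:,2]<.085)&(abs(W[:,0]-.53)<.06)&(abs(W[:,1]+.41)<.04)];print(rect(P) if len(P) else 0,len(P))
print(proj([.5297,-.4087,.075],c))
p,d=arm.get_image("side");cv2.imwrite("pics/s1.png",p)
```

```text
[ 0.53134742 -0.40247929  0.1868738 ] [ 3.14075933e+00 -1.15289144e-03  3.13962133e+00]
(array([ 534.2, -405.3]), array([ 9.7, 49.6]), 90.0) 533
[245.36596775 193.27208485]
```

View pics/s1.png

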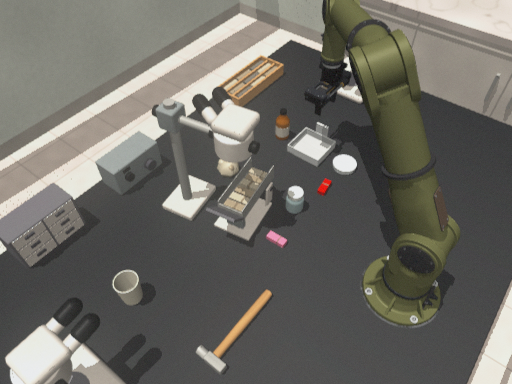

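The arm is above the lug and the scene is undisturbed. The wrist depth confirms the lug at (533,-406) and square, so I'm descending to grip.

Call:
drive_tool(series=[{"fingers": 1,"linear": [0,-0.02,0.25],"turn": 0},{"fingers": 1,"linear": [0,-0.02,0.5],"turn": 0},{"fingers": 1,"linear": [0,-0.02,0.7],"turn": 0},{"fingers": 1,"linear": [0,-0.02,0.82],"turn": 0},{"fingers": 1,"linear": [0,-0.02,0.82],"turn": 0},{"fingers": 0,"linear": [0,-0.02,0.82],"turn": 0},{"fingers": 0,"linear": [0,-0.02,0.82],"turn": 0},{"fingers": 0,"linear": [0,-0.02,0.82],"turn": 0}])

```text
clock: 3.45
ee_pos: [0.5335, -0.4055, 0.0669]
tool_rot: [-3.14, 0.003, -3.141]
force: [0.0, 0.0, 0.2]
gripper_width: 0.851
gripper_force: 0.0
```

Call:
drive_tool(series=[{"fingers": 0,"linear": [0,0,0],"turn": 0},{"fingers": 0,"linear": [0,0,0],"turn": 0},{"fingers": 0,"linear": [0,0,0],"turn": 0},{"fingers": 0,"linear": [0,0,0],"turn": 0},{"fingers": 0,"linear": [0,0,0],"turn": 0},{"fingers": 0,"linear": [0,0,0],"turn": 0}])

```text
clock: 3.95
ee_pos: [0.532, -0.4053, 0.0646]
tool_rot: [3.141, 0.0, 3.141]
force: [-0.0, 0.0, -0.5]
gripper_width: 0.4
gripper_force: 0.0
```

Call:
drive_tool(series=[{"fingers": 0,"linear": [0,0,0],"turn": 0},{"fingers": 0,"linear": [0,0,0],"turn": 0},{"fingers": 0,"linear": [0,0,0],"turn": 0},{"fingers": 0,"linear": [0,0,0],"turn": 0},{"fingers": 0,"linear": [0,0,0],"turn": 0},{"fingers": 0,"linear": [0,0,0],"turn": 0}])

```text
clock: 4.45
ee_pos: [0.5319, -0.4055, 0.0645]
tool_rot: [-3.141, -0.0, 3.141]
force: [0.0, 0.1, -0.2]
gripper_width: 0.117
gripper_force: 30.0
```

Call:
drive_tool(series=[{"fingers": 0,"linear": [0,0,-0.05],"turn": 0},{"fingers": 0,"linear": [0,0,-0.1],"turn": 0},{"fingers": 0,"linear": [0,0,-0.1],"turn": 0}])

```text
clock: 4.7
ee_pos: [0.5328, -0.4058, 0.0814]
tool_rot: [-3.14, 0.002, -3.141]
force: [0.3, -0.2, -1.9]
gripper_width: 0.115
gripper_force: 30.0
```

Call:
drive_tool(series=[{"fingers": 0,"linear": [0,0.15,0],"turn": -0.02},{"fingers": 0,"linear": [0,0.3,0],"turn": -0.035},{"fingers": 0,"linear": [0,0.45,0],"turn": -0.0545},{"fingers": 0,"linear": [0,0.6,0],"turn": -0.0545},{"fingers": 0,"linear": [0,0.667,0],"turn": -0.0545},{"fingers": 0,"linear": [0,0.667,0],"turn": -0.0545}])

```text
clock: 5.2
ee_pos: [0.5331, -0.3017, 0.0794]
tool_rot: [3.139, 0.001, -2.966]
force: [0.9, 0.3, -2.9]
gripper_width: 0.115
gripper_force: 30.0
```

Call:
drive_tool(series=[{"fingers": 0,"linear": [-0.15,0.05,0],"turn": 0},{"fingers": 0,"linear": [-0.3,0.15,0],"turn": 0},{"fingers": 0,"linear": [-0.451,0.25,0],"turn": 0},{"fingers": 0,"linear": [-0.451,0.35,0],"turn": 0},{"fingers": 0,"linear": [-0.451,0.35,0],"turn": 0}])

```text
clock: 5.62
ee_pos: [0.5915, -0.2389, 0.0792]
tool_rot: [3.14, 0.0, -2.966]
force: [0.4, -0.7, -1.9]
gripper_width: 0.112
gripper_force: 30.0
```

Call:
drive_tool(series=[{"fingers": 0,"linear": [0.015,0.12,0],"turn": 0},{"fingers": 0,"linear": [0.015,0.24,0],"turn": 0},{"fingers": 0,"linear": [0.015,0.34,0],"turn": 0},{"fingers": 0,"linear": [0.015,0.42,0],"turn": 0},{"fingers": 0,"linear": [0.015,0.42,0],"turn": 0},{"fingers": 0,"linear": [0.015,0.42,0.05],"turn": 0},{"fingers": 0,"linear": [0.015,0.42,0.09],"turn": 0},{"fingers": 0,"linear": [0.015,0.42,0.1],"turn": 0}])

```text
clock: 6.28
ee_pos: [0.5765, -0.1822, 0.0644]
tool_rot: [-3.141, -0.0, -2.972]
force: [-2.9, 1.7, 10.9]
gripper_width: 0.115
gripper_force: 30.0
```

Run:
```python
from h import *
print(arm.read_state()["ee_pos"],arm.read_state()["force"])
for n in("top","side"):
    p,d=arm.get_image(n); cv2.imwrite(f"pics/{n}2.png",p); np.save(f"pics/{n}2.npy",d)
a=cv2.imread("pics/top2.png")[110:260,195:395];b=cv2.imread("pics/side2.png")[80:255,190:390]
cv2.imwrite("pics/ab2.png",np.hstack([cv2.resize(a,(400,300)),cv2.resize(b,(400,350))[:300]]))
```

```text
[ 0.57652894 -0.18215156  0.06440797] [-2.88555895  1.65193493 10.85312164]
```

View pics/ab2.png

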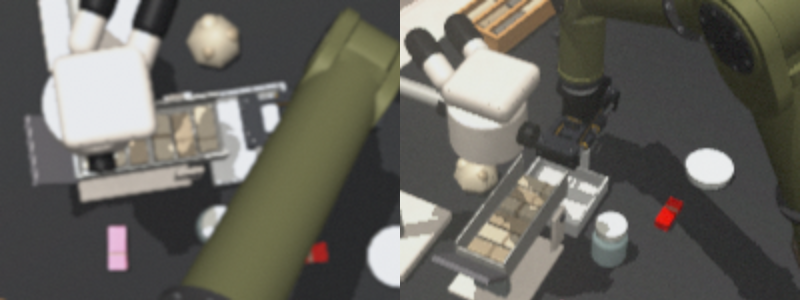

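The tray stands square under the lip, clear of the jar, rock and stand. Releasing it and rising.

Call:
drive_tool(series=[{"fingers": 0.45,"linear": [0,0,0],"turn": 0},{"fingers": 0.45,"linear": [0,0,0],"turn": 0},{"fingers": 0.45,"linear": [0,0,0],"turn": 0},{"fingers": 0.45,"linear": [0,0,0],"turn": 0},{"fingers": 0.45,"linear": [0,0,0],"turn": 0},{"fingers": 0.45,"linear": [0,0,0],"turn": 0}])

```text
clock: 6.88
ee_pos: [0.5769, -0.1802, 0.0646]
tool_rot: [3.142, 0.0, -2.97]
force: [-0.3, 0.4, -0.1]
gripper_width: 0.424
gripper_force: 0.0
```

Call:
drive_tool(series=[{"fingers": 0.45,"linear": [0,0,-0.2],"turn": 0},{"fingers": 0.45,"linear": [0,0,-0.4],"turn": 0},{"fingers": 0.45,"linear": [0,0,-0.65],"turn": 0},{"fingers": 0.45,"linear": [0,0,-0.9],"turn": 0},{"fingers": 0.45,"linear": [0,0,-1],"turn": 0},{"fingers": 0.45,"linear": [0,0,-1],"turn": 0}])

```text
clock: 7.38
ee_pos: [0.5792, -0.1813, 0.2195]
tool_rot: [-3.139, 0.008, -2.97]
force: [1.3, -0.2, -0.1]
gripper_width: 0.448
gripper_force: 0.0
```

Call:
drive_tool(series=[{"fingers": 0.45,"linear": [0.859,-0.663,-0.33],"turn": 0},{"fingers": 0.45,"linear": [0.859,-0.663,-0.33],"turn": 0},{"fingers": 0.45,"linear": [0.859,-0.663,-0.33],"turn": 0},{"fingers": 0.45,"linear": [0.859,-0.663,-0.33],"turn": 0},{"fingers": 0.45,"linear": [0.859,-0.663,-0.33],"turn": 0}])

```text
clock: 7.8
ee_pos: [0.4606, -0.3083, 0.2659]
tool_rot: [-3.139, 0.001, -2.982]
force: [-0.6, -1.1, 0.2]
gripper_width: 0.449
gripper_force: 0.0
```

Call:
drive_tool(series=[{"fingers": 0.45,"linear": [0.859,-0.663,-0.33],"turn": 0},{"fingers": 0.45,"linear": [0.859,-0.663,-0.33],"turn": 0},{"fingers": 0.45,"linear": [0.859,-0.663,-0.33],"turn": 0},{"fingers": 0.45,"linear": [0.859,-0.663,-0.33],"turn": 0},{"fingers": 0.45,"linear": [0.859,-0.663,-0.33],"turn": 0}])

```text
clock: 8.22
ee_pos: [0.3496, -0.427, 0.3155]
tool_rot: [-3.137, -0.001, -2.983]
force: [-0.9, -0.7, 0.1]
gripper_width: 0.45
gripper_force: 0.0
```

Call:
drive_tool(series=[{"fingers": 0.45,"linear": [0.859,-0.663,-0.33],"turn": 0},{"fingers": 0.45,"linear": [0.859,-0.663,-0.33],"turn": 0},{"fingers": 0.45,"linear": [0.859,-0.663,-0.33],"turn": 0},{"fingers": 0.45,"linear": [0.859,-0.663,-0.33],"turn": 0},{"fingers": 0.45,"linear": [0.859,-0.663,-0.33],"turn": 0}])

```text
clock: 8.63
ee_pos: [0.3225, -0.4609, 0.3216]
tool_rot: [3.133, -0.011, -2.968]
force: [0.1, 0.3, -0.9]
gripper_width: 0.447
gripper_force: 0.0
```

Call:
drive_tool(series=[{"fingers": 0.45,"linear": [1,0.1,0],"turn": 0},{"fingers": 0.45,"linear": [1,0.1,0],"turn": 0},{"fingers": 0.45,"linear": [1,0.1,0],"turn": 0},{"fingers": 0.45,"linear": [1,0.1,0],"turn": 0},{"fingers": 0.45,"linear": [1,0.1,0],"turn": 0}])

```text
clock: 9.05
ee_pos: [0.2786, -0.4667, 0.3108]
tool_rot: [3.115, -0.014, -2.969]
force: [-0.5, -0.4, 0.4]
gripper_width: 0.448
gripper_force: 0.0
```

Run:
```python
from h import *
s=arm.read_state();np.set_printoptions(precision=3,suppress=True);print(s["clock"],s["qpos"],s["ee_pos"],s["tool_rot"])
d=np.load("pics/top2.npy");W=cloud(d,arm.calibration("top"));d0=np.load("pics/top0.npy");W=cloud(d0,arm.calibration("top"))
m=W[150:190,215:275].reshape(-1,3);m=m[(m[:,2]>.34)&(m[:,2]<.45)]; r=(m-[.551,-.0173,0]); ux=np.array([.17,-.985]);uy=np.array([.985,.17])
X=r[:,:2]@ux;Y=r[:,:2]@uy;print("head x,y",np.percentile(X,[1,99])*1e3,np.percentile(Y,[1,99])*1e3)
```

```text
9.05 [ 1.371  0.114 -0.423  1.583  0.048  1.484  2.689] [ 0.279 -0.467  0.311] [ 3.115 -0.014 -2.969]
head x,y [-166.895  -55.076] [-56.705  20.807]
```

Call:
drive_tool(series=[{"fingers": 0.45,"linear": [0,0,0],"turn": 0.25},{"fingers": 0.45,"linear": [0,0,0],"turn": 0.25},{"fingers": 0.45,"linear": [0,0,0],"turn": 0.25},{"fingers": 0.45,"linear": [0,0,0],"turn": 0.25},{"fingers": 0.45,"linear": [0,0,0],"turn": 0.25},{"fingers": 0.45,"linear": [0,0,0],"turn": 0.25},{"fingers": 0.45,"linear": [0,0,0],"turn": 0.25},{"fingers": 0.45,"linear": [0,0,0],"turn": 0.25}])

```text
clock: 9.72
ee_pos: [0.2789, -0.4667, 0.3108]
tool_rot: [3.133, -0.028, 2.528]
force: [-0.3, -0.2, 0.4]
gripper_width: 0.451
gripper_force: 0.0
```

```bash
cat >> h.py <<'E'
from scipy.spatial.transform import Rotation as Ro
np.set_printoptions(precision=4,suppress=True)
def st():
    s=arm.read_state();R=Ro.from_euler('xyz',s["tool_rot"]).as_matrix();print(s["clock"],"q",s["qpos"],"p",s["ee_pos"],"\n x",R[:,0],"y",R[:,1],"z",R[:,2],"F",s["force"],"w",s["gripper_width"],s["gripper_force"]);return s,R
E
python3 -c "from h import *;st()"
```

```text
9.7167 q [ 1.3257  0.111  -0.3735  1.5839  0.0416  1.4841  1.9065] p [ 0.2789 -0.4667  0.3108] 
 x [-0.8172  0.5756  0.0284] y [0.576  0.8174 0.0089] z [-0.018   0.0236 -0.9996] F [-0.3387 -0.1905  0.3547] w 0.4511699471829465 0.0
```

The drive re-bases on the achieved pose, including tilt, so driving against the reach limit can give the lean. I'm continuing the half turn while moving towards the -80° azimuth.

Call:
drive_tool(series=[{"fingers": 0.45,"linear": [0.33,-0.574,0],"turn": 0.25},{"fingers": 0.45,"linear": [0.33,-0.574,0],"turn": 0.25},{"fingers": 0.45,"linear": [0.33,-0.574,0],"turn": 0.25},{"fingers": 0.45,"linear": [0.33,-0.574,0],"turn": 0.25},{"fingers": 0.45,"linear": [0.33,-0.574,0],"turn": 0.25},{"fingers": 0.45,"linear": [0.33,-0.574,0],"turn": 0.25},{"fingers": 0.45,"linear": [0.33,-0.574,0],"turn": 0.25}])

```text
clock: 10.3
ee_pos: [0.1888, -0.5089, 0.3118]
tool_rot: [-3.128, -0.026, 1.739]
force: [0.7, -0.2, -0.1]
gripper_width: 0.453
gripper_force: 0.0
```

Call:
drive_tool(series=[{"fingers": 0.45,"linear": [0,0,0],"turn": 0.4},{"fingers": 0.45,"linear": [0,0,0],"turn": 0.4},{"fingers": 0.45,"linear": [0,0,0],"turn": 0.4},{"fingers": 0.45,"linear": [0,0,0],"turn": 0.4},{"fingers": 0.45,"linear": [0,0,0],"turn": 0.4},{"fingers": 0.45,"linear": [0,0,0],"turn": 0.4},{"fingers": 0.45,"linear": [0,0,0],"turn": 0.4},{"fingers": 0.45,"linear": [0,0,0],"turn": 0.4}])

```text
clock: 10.97
ee_pos: [0.189, -0.5087, 0.3118]
tool_rot: [-3.112, -0.002, 0.739]
force: [1.0, 0.0, 0.6]
gripper_width: 0.452
gripper_force: 0.0
```

```bash
python3 -c "from h import *;st()"
```

```text
10.9667 q [ 1.3572  0.0982 -0.211   1.591   0.0273  1.4831  0.312 ] p [ 0.189  -0.5087  0.3118] 
 x [0.7394 0.6733 0.0025] y [ 0.6731 -0.739  -0.0291] z [-0.0178  0.0232 -0.9996] F [0.997  0.0205 0.6082] w 0.4519168759136985 0.0
```

Call:
drive_tool(series=[{"fingers": 0.45,"linear": [-0.62,-0.21,-0.9],"turn": 0.18},{"fingers": 0.45,"linear": [-0.62,-0.21,-0.9],"turn": 0.18},{"fingers": 0.45,"linear": [-0.62,-0.21,-0.9],"turn": 0.18},{"fingers": 0.45,"linear": [-0.62,-0.21,-0.9],"turn": 0.18},{"fingers": 0.45,"linear": [-0.62,-0.21,-0.9],"turn": 0.18},{"fingers": 0.45,"linear": [-0.62,-0.21,-0.9],"turn": 0.18}])

```text
clock: 11.47
ee_pos: [0.1, -0.553, 0.4498]
tool_rot: [-3.12, 0.013, 0.174]
force: [0.4, 0.2, -0.8]
gripper_width: 0.451
gripper_force: 0.0
```

Call:
drive_tool(series=[{"fingers": 0.45,"linear": [0,0,-1],"turn": 0},{"fingers": 0.45,"linear": [0,0,-1],"turn": 0},{"fingers": 0.45,"linear": [0,0,-1],"turn": 0},{"fingers": 0.45,"linear": [0,0,-1],"turn": 0},{"fingers": 0.45,"linear": [0,0,-1],"turn": 0}])

```text
clock: 11.88
ee_pos: [0.1054, -0.554, 0.5912]
tool_rot: [-3.126, 0.011, 0.185]
force: [-1.6, -0.4, -2.2]
gripper_width: 0.448
gripper_force: 0.0
```

```bash
python3 -c "from h import *;st()"
```

```text
11.8833 q [ 1.1455  0.2385  0.2673  0.8745 -0.0574  2.0519 -0.0061] p [ 0.1054 -0.554   0.5912] 
 x [ 0.9829  0.1838 -0.0113] y [ 0.1836 -0.9829 -0.0161] z [-0.014   0.0137 -0.9998] F [-1.6315 -0.4025 -2.2036] w 0.4475821260892772 0.0
```

Call:
drive_tool(series=[{"fingers": 0.45,"linear": [0,0,-1],"turn": 0},{"fingers": 0.45,"linear": [0,0,-1],"turn": 0},{"fingers": 0.45,"linear": [0,0,-1],"turn": 0},{"fingers": 0.45,"linear": [0,0,-1],"turn": 0},{"fingers": 0.45,"linear": [0,0,-1],"turn": 0}])

```text
clock: 12.3
ee_pos: [0.1013, -0.5354, 0.6202]
tool_rot: [3.106, 0.013, 0.18]
force: [-0.7, 0.8, -0.1]
gripper_width: 0.45
gripper_force: 0.0
```

```bash
python3 -c "from h import *;st()"
```

```text
12.3 q [ 1.0373  0.1868  0.392   0.8791 -0.0671  2.0523 -0.0012] p [ 0.1013 -0.5354  0.6202] 
 x [ 0.9838  0.1787 -0.0127] y [ 0.1791 -0.9832  0.0359] z [-0.006  -0.0376 -0.9993] F [-0.6849  0.7923 -0.114 ] w 0.45045143366436874 0.0
```

Call:
drive_tool(series=[{"fingers": 0.45,"linear": [0,1,-1],"turn": 0},{"fingers": 0.45,"linear": [0,1,-1],"turn": 0},{"fingers": 0.45,"linear": [0,1,-1],"turn": 0},{"fingers": 0.45,"linear": [0,1,-1],"turn": 0},{"fingers": 0.45,"linear": [0,1,-1],"turn": 0},{"fingers": 0.45,"linear": [0,1,-1],"turn": 0}])

```text
clock: 12.8
ee_pos: [0.114, -0.61, 0.6243]
tool_rot: [3.055, 0.013, 0.178]
force: [-0.2, -1.2, -0.9]
gripper_width: 0.451
gripper_force: 0.0
```

```bash
python3 -c "from h import *;st()"
```

```text
12.8 q [ 1.1959  0.3466  0.2586  0.6639 -0.0876  2.0525 -0.0008] p [ 0.114  -0.61    0.6243] 
 x [ 0.9842  0.1766 -0.0131] y [ 0.1771 -0.9804  0.0868] z [ 0.0025 -0.0877 -0.9961] F [-0.1525 -1.2305 -0.9344] w 0.4513388129612394 0.0
```

Call:
drive_tool(series=[{"fingers": 0.45,"linear": [0,0,-1],"turn": 0},{"fingers": 0.45,"linear": [0,0,-1],"turn": 0},{"fingers": 0.45,"linear": [0,0,-1],"turn": 0}])

```text
clock: 13.05
ee_pos: [0.1085, -0.5785, 0.6613]
tool_rot: [2.999, 0.013, 0.177]
force: [-0.6, 1.2, 1.1]
gripper_width: 0.449
gripper_force: 0.0
```

Call:
drive_tool(series=[{"fingers": 0.45,"linear": [0,0,-1],"turn": 0},{"fingers": 0.45,"linear": [0,0,-1],"turn": 0},{"fingers": 0.45,"linear": [0,0,-1],"turn": 0}])

```text
clock: 13.3
ee_pos: [0.1034, -0.5485, 0.6922]
tool_rot: [2.949, 0.012, 0.177]
force: [-0.1, -0.5, -0.3]
gripper_width: 0.449
gripper_force: 0.0
```

Call:
drive_tool(series=[{"fingers": 0.45,"linear": [0,1,-1],"turn": 0},{"fingers": 0.45,"linear": [0,1,-1],"turn": 0},{"fingers": 0.45,"linear": [0,1,-1],"turn": 0}])

```text
clock: 13.55
ee_pos: [0.1117, -0.5888, 0.703]
tool_rot: [2.904, 0.013, 0.178]
force: [0.8, -0.3, -0.4]
gripper_width: 0.447
gripper_force: 0.0
```

Call:
drive_tool(series=[{"fingers": 0.45,"linear": [0,1,-1],"turn": 0},{"fingers": 0.45,"linear": [0,1,-1],"turn": 0},{"fingers": 0.45,"linear": [0,1,-1],"turn": 0}])

```text
clock: 13.8
ee_pos: [0.1167, -0.6165, 0.7149]
tool_rot: [2.858, 0.013, 0.178]
force: [-0.0, 1.0, 0.2]
gripper_width: 0.447
gripper_force: 0.0
```

```bash
python3 -c "from h import *;st()"
```

```text
13.8 q [ 1.1999  0.3539  0.2928  0.4605 -0.1202  2.0525 -0.0012] p [ 0.1167 -0.6165  0.7149] 
 x [ 0.9842  0.1768 -0.0133] y [ 0.1734 -0.9442  0.28  ] z [ 0.0369 -0.2778 -0.9599] F [-0.0301  0.9722  0.1586] w 0.4472327182803349 0.0
```

Call:
drive_tool(series=[{"fingers": 0.45,"linear": [0,0,-1],"turn": 0},{"fingers": 0.45,"linear": [0,0,-1],"turn": 0},{"fingers": 0.45,"linear": [0,0,-1],"turn": 0}])

```text
clock: 14.05
ee_pos: [0.1082, -0.5686, 0.7509]
tool_rot: [2.812, 0.013, 0.177]
force: [0.0, 0.0, 0.4]
gripper_width: 0.449
gripper_force: 0.0
```

Call:
drive_tool(series=[{"fingers": 0.45,"linear": [0,0,-1],"turn": 0},{"fingers": 0.45,"linear": [0,0,-1],"turn": 0},{"fingers": 0.45,"linear": [0,0,-1],"turn": 0}])

```text
clock: 14.3
ee_pos: [0.0998, -0.5233, 0.7818]
tool_rot: [2.764, 0.012, 0.177]
force: [-0.4, 0.7, -0.1]
gripper_width: 0.451
gripper_force: 0.0
```

Call:
drive_tool(series=[{"fingers": 0.45,"linear": [0,0.5,-1],"turn": 0},{"fingers": 0.45,"linear": [0,0.5,-1],"turn": 0},{"fingers": 0.45,"linear": [0,0.5,-1],"turn": 0}])

```text
clock: 14.55
ee_pos: [0.1003, -0.5207, 0.8032]
tool_rot: [2.717, 0.013, 0.178]
force: [-0.1, -0.9, 1.0]
gripper_width: 0.447
gripper_force: 0.0
```

Call:
drive_tool(series=[{"fingers": 0.45,"linear": [0,0.5,-1],"turn": 0},{"fingers": 0.45,"linear": [0,0.5,-1],"turn": 0},{"fingers": 0.45,"linear": [0,0.5,-1],"turn": 0}])

```text
clock: 14.8
ee_pos: [0.0991, -0.5131, 0.8248]
tool_rot: [2.671, 0.013, 0.177]
force: [-0.6, -0.5, -0.3]
gripper_width: 0.454
gripper_force: 0.0
```

Call:
drive_tool(series=[{"fingers": 0.45,"linear": [0,0.5,-1],"turn": 0},{"fingers": 0.45,"linear": [0,0.5,-1],"turn": 0},{"fingers": 0.45,"linear": [0,0.5,-1],"turn": 0}])

```text
clock: 15.05
ee_pos: [0.097, -0.5007, 0.8473]
tool_rot: [2.623, 0.013, 0.177]
force: [-0.8, -0.1, -0.0]
gripper_width: 0.453
gripper_force: 0.0
```

Call:
drive_tool(series=[{"fingers": 0.45,"linear": [0,0.5,-1],"turn": 0},{"fingers": 0.45,"linear": [0,0.5,-1],"turn": 0},{"fingers": 0.45,"linear": [0,0.5,-1],"turn": 0}])

```text
clock: 15.3
ee_pos: [0.0944, -0.4851, 0.8692]
tool_rot: [2.576, 0.013, 0.177]
force: [0.1, -0.3, 0.9]
gripper_width: 0.449
gripper_force: 0.0
```

```bash
python3 -c "from h import *;st()"
```

```text
15.3 q [ 0.8501  0.1167  0.64    0.4252 -0.1106  2.0529 -0.0034] p [ 0.0944 -0.4851  0.8692] 
 x [ 0.9843  0.1762 -0.0127] y [ 0.1555 -0.8298  0.5359] z [ 0.0839 -0.5295 -0.8442] F [ 0.0981 -0.2515  0.9496] w 0.44897085773373874 0.0
```

Call:
drive_tool(series=[{"fingers": 0.45,"linear": [0,0.5,-1],"turn": 0},{"fingers": 0.45,"linear": [0,0.5,-1],"turn": 0},{"fingers": 0.45,"linear": [0,0.5,-1],"turn": 0}])

```text
clock: 15.55
ee_pos: [0.0911, -0.4669, 0.8905]
tool_rot: [2.53, 0.012, 0.177]
force: [-0.3, 0.1, -0.5]
gripper_width: 0.452
gripper_force: 0.0
```

Call:
drive_tool(series=[{"fingers": 0.45,"linear": [0,0.5,-1],"turn": 0},{"fingers": 0.45,"linear": [0,0.5,-1],"turn": 0},{"fingers": 0.45,"linear": [0,0.5,-1],"turn": 0}])

```text
clock: 15.8
ee_pos: [0.0873, -0.4466, 0.9109]
tool_rot: [2.484, 0.012, 0.177]
force: [0.1, 0.2, -0.9]
gripper_width: 0.447
gripper_force: 0.0
```

```bash
cat >> h.py <<'E'
AX=np.array([.551,-.0173,0]);UX=np.array([.17,-.985,0]);UY=np.array([.985,.17,0])
def to(*pts):  # waypoints -> normalised total shifts in present tool axes
    s,R=st()
    for p in pts: print("to",p,(R.T@(np.array(p)-s["ee_pos"])/.15).round(3))
def stand(x,z,y=0): return AX+UX*x+UY*y+[0,0,z]
E
python3 -c "from h import *;to((.3,-.4,.65),(.40,-.2,.5),(.40,.1,.5),(.43,.35,.4))"
```

```text
15.8 q [ 0.515   0.065   0.9583  0.3909 -0.091   2.053  -0.0054] p [ 0.0873 -0.4466  0.9109] 
 x [ 0.9843  0.1761 -0.0119] y [ 0.1465 -0.7779  0.6111] z [ 0.0984 -0.6033 -0.7915] F [ 0.1129  0.2424 -0.8547] w 0.447383165096866 0.0
to (0.3, -0.4, 0.65) [ 1.471 -1.097  1.329]
to (0.4, -0.2, 0.5) [ 2.374 -2.648  1.382]
to (0.4, 0.1, 0.5) [ 2.726 -4.203  0.175]
to (0.43, 0.35, 0.4) [ 3.224 -5.878 -0.283]
```

Call:
drive_tool(series=[{"fingers": 0.45,"linear": [0.74,-0.55,0.66],"turn": 0},{"fingers": 0.45,"linear": [0.74,-0.55,0.66],"turn": 0},{"fingers": 0.45,"linear": [0.74,-0.55,0.66],"turn": 0},{"fingers": 0.45,"linear": [0.74,-0.55,0.66],"turn": 0},{"fingers": 0.45,"linear": [0.74,-0.55,0.66],"turn": 0},{"fingers": 0.45,"linear": [0.74,-0.55,0.66],"turn": 0}])

```text
clock: 16.3
ee_pos: [0.1982, -0.4206, 0.7774]
tool_rot: [2.486, 0.014, 0.185]
force: [-0.1, -0.9, 0.2]
gripper_width: 0.448
gripper_force: 0.0
```

Call:
drive_tool(series=[{"fingers": 0.45,"linear": [0.74,-0.55,0.66],"turn": 0},{"fingers": 0.45,"linear": [0.74,-0.55,0.66],"turn": 0},{"fingers": 0.45,"linear": [0.74,-0.55,0.66],"turn": 0},{"fingers": 0.45,"linear": [0.74,-0.55,0.66],"turn": 0},{"fingers": 0.45,"linear": [0.74,-0.55,0.66],"turn": 0}])

```text
clock: 16.72
ee_pos: [0.3064, -0.3962, 0.6398]
tool_rot: [2.496, 0.024, 0.185]
force: [1.0, 0.2, -1.2]
gripper_width: 0.449
gripper_force: 0.0
```

```bash
python3 -c "from h import *;to((.40,-.2,.5),(.40,.1,.5),(.43,.35,.4))"
```

```text
16.7167 q [ 0.4541 -0.2882  0.0499  1.4235  0.5103  1.5719 -0.758 ] p [ 0.3064 -0.3962  0.6398] 
 x [ 0.9827  0.1835 -0.0235] y [ 0.1605 -0.7827  0.6014] z [ 0.092  -0.5948 -0.7986] F [ 0.9699  0.2293 -1.2446] w 0.44863780917506335 0.0
to (0.4, -0.2, 0.5) [ 0.875 -1.484  0.024]
to (0.4, 0.1, 0.5) [ 1.242 -3.049 -1.166]
to (0.43, 0.35, 0.4) [ 1.76  -4.723 -1.606]
```

```bash
python3 -c "from h import *;to((.45,-.2,.6),(.48,.05,.62),(.49,.30,.55))"
```

```text
16.7167 q [ 0.4541 -0.2882  0.0499  1.4235  0.5103  1.5719 -0.758 ] p [ 0.3064 -0.3962  0.6398] 
 x [ 0.9827  0.1835 -0.0235] y [ 0.1605 -0.7827  0.6014] z [ 0.092  -0.5948 -0.7986] F [ 0.9699  0.2293 -1.2446] w 0.44863780917506335 0.0
to (0.45, -0.2, 0.6) [ 1.187 -1.03  -0.478]
to (0.48, 0.05, 0.62) [ 1.686 -2.222 -1.558]
to (0.49, 0.3, 0.55) [ 2.069 -3.796 -2.17 ]
```

Call:
drive_tool(series=[{"fingers": 0.45,"linear": [0.6,-0.52,-0.24],"turn": 0},{"fingers": 0.45,"linear": [0.6,-0.52,-0.24],"turn": 0},{"fingers": 0.45,"linear": [0.6,-0.52,-0.24],"turn": 0},{"fingers": 0.45,"linear": [0.6,-0.52,-0.24],"turn": 0}])

```text
clock: 17.05
ee_pos: [0.3813, -0.2932, 0.6266]
tool_rot: [2.489, 0.016, 0.193]
force: [0.1, 0.7, 0.5]
gripper_width: 0.446
gripper_force: 0.0
```

Call:
drive_tool(series=[{"fingers": 0.45,"linear": [0.6,-0.52,-0.24],"turn": 0},{"fingers": 0.45,"linear": [0.6,-0.52,-0.24],"turn": 0},{"fingers": 0.45,"linear": [0.6,-0.52,-0.24],"turn": 0},{"fingers": 0.45,"linear": [0.6,-0.52,-0.24],"turn": 0}])

```text
clock: 17.38
ee_pos: [0.4537, -0.1951, 0.6057]
tool_rot: [2.489, 0.017, 0.192]
force: [-0.4, 0.3, -1.4]
gripper_width: 0.449
gripper_force: 0.0
```

Call:
drive_tool(series=[{"fingers": 0.45,"linear": [0.25,-0.6,-0.54],"turn": 0},{"fingers": 0.45,"linear": [0.25,-0.6,-0.54],"turn": 0},{"fingers": 0.45,"linear": [0.25,-0.6,-0.54],"turn": 0},{"fingers": 0.45,"linear": [0.25,-0.6,-0.54],"turn": 0}])

```text
clock: 17.72
ee_pos: [0.4658, -0.069, 0.6176]
tool_rot: [2.488, 0.014, 0.192]
force: [-0.8, -0.2, -0.5]
gripper_width: 0.452
gripper_force: 0.0
```

```bash
python3 -c "from h import *;to((.48,.05,.62),(.49,.30,.55))"
```

```text
17.7167 q [ 0.204  -0.0592 -0.5251  1.2772  0.6675  1.9371 -1.4528] p [ 0.4658 -0.069   0.6176] 
 x [ 0.9816  0.1906 -0.0142] y [ 0.1598 -0.7775  0.6082] z [ 0.1049 -0.5993 -0.7936] F [-0.8285 -0.1946 -0.4593] w 0.4516962010377087 0.0
to (0.48, 0.05, 0.62) [ 0.244 -0.592 -0.478]
to (0.49, 0.3, 0.55) [ 0.634 -2.161 -1.099]
```

Call:
drive_tool(series=[{"fingers": 0.45,"linear": [0.21,-0.72,-0.37],"turn": 0},{"fingers": 0.45,"linear": [0.21,-0.72,-0.37],"turn": 0},{"fingers": 0.45,"linear": [0.21,-0.72,-0.37],"turn": 0},{"fingers": 0.45,"linear": [0.21,-0.72,-0.37],"turn": 0}])

```text
clock: 18.05
ee_pos: [0.474, 0.027, 0.5973]
tool_rot: [2.488, 0.015, 0.186]
force: [0.5, -1.9, 0.2]
gripper_width: 0.446
gripper_force: 0.0
```

Call:
drive_tool(series=[{"fingers": 0.45,"linear": [0.21,-0.72,-0.37],"turn": 0},{"fingers": 0.45,"linear": [0.21,-0.72,-0.37],"turn": 0},{"fingers": 0.45,"linear": [0.21,-0.72,-0.37],"turn": 0},{"fingers": 0.45,"linear": [0.21,-0.72,-0.37],"turn": 0}])

```text
clock: 18.38
ee_pos: [0.4825, 0.0629, 0.5859]
tool_rot: [2.494, 0.02, 0.177]
force: [-0.1, 0.8, -0.5]
gripper_width: 0.453
gripper_force: 0.0
```

```bash
python3 -c "from h import *;to((.49,.30,.55),stand(-.33,.3))"
```

```text
18.3833 q [-0.7905  0.0626  0.2213  1.2268  0.6547  2.0491 -1.7021] p [0.4825 0.0629 0.5859] 
 x [ 0.9841  0.1765 -0.0201] y [ 0.1527 -0.7827  0.6034] z [ 0.0908 -0.5969 -0.7972] F [-0.1056  0.8096 -0.4597] w 0.45271155484847775 0.0
to (0.49, 0.3, 0.55) [ 0.333 -1.374 -0.748]
to [0.4949 0.3078 0.3   ] [ 0.408 -2.415  0.553]
```

Call:
drive_tool(series=[{"fingers": 0.45,"linear": [0.17,-0.7,-0.37],"turn": 0},{"fingers": 0.45,"linear": [0.17,-0.7,-0.37],"turn": 0},{"fingers": 0.45,"linear": [0.17,-0.7,-0.37],"turn": 0},{"fingers": 0.45,"linear": [0.17,-0.7,-0.37],"turn": 0}])

```text
clock: 18.72
ee_pos: [0.4866, 0.1733, 0.5684]
tool_rot: [2.496, 0.017, 0.174]
force: [2.4, -0.9, -2.5]
gripper_width: 0.45
gripper_force: 0.0
```

```bash
python3 -c "from h import *;to((.49,.30,.55),stand(-.33,.3))"
```

```text
18.7167 q [-1.3698  0.2563  0.8528  1.1214  0.4626  2.0497 -1.7262] p [0.4866 0.1733 0.5684] 
 x [ 0.9847  0.1733 -0.0173] y [ 0.1486 -0.7846  0.602 ] z [ 0.0907 -0.5953 -0.7983] F [ 2.3681 -0.9153 -2.541 ] w 0.44951183300004754 0.0
to (0.49, 0.3, 0.55) [ 0.171 -0.733 -0.403]
to [0.4949 0.3078 0.3   ] [ 0.241 -1.772  0.9  ]
```

Call:
drive_tool(series=[{"fingers": 0.45,"linear": [0.15,-0.8,-0.3],"turn": 0},{"fingers": 0.45,"linear": [0.15,-0.8,-0.3],"turn": 0},{"fingers": 0.45,"linear": [0.15,-0.8,-0.3],"turn": 0},{"fingers": 0.45,"linear": [0.15,-0.8,-0.3],"turn": 0},{"fingers": 0.45,"linear": [0.15,-0.8,-0.3],"turn": 0}])

```text
clock: 19.13
ee_pos: [0.4843, 0.3083, 0.523]
tool_rot: [2.485, 0.022, 0.192]
force: [0.4, -0.1, -0.7]
gripper_width: 0.452
gripper_force: 0.0
```

```bash
python3 -c "from h import *;to(stand(-.33,.4),stand(-.33,.3),stand(-.30,.15))"
```

```text
19.1333 q [-1.5129  0.6142  1.2396  0.9708  0.0818  2.0522 -1.6454] p [0.4843 0.3083 0.523 ] 
 x [ 0.9814  0.1906 -0.0222] y [ 0.1643 -0.775   0.6102] z [ 0.0991 -0.6025 -0.7919] F [ 0.3673 -0.0834 -0.6557] w 0.45198238418711684 0.0
to [0.4949 0.3078 0.4   ] [ 0.087 -0.486  0.659]
to [0.4949 0.3078 0.3   ] [ 0.102 -0.893  1.187]
to [0.5    0.2782 0.15  ] [ 0.12  -1.345  2.101]
```

Call:
drive_tool(series=[{"fingers": 0.45,"linear": [0.09,-0.48,0.65],"turn": 0},{"fingers": 0.45,"linear": [0.09,-0.48,0.65],"turn": 0},{"fingers": 0.45,"linear": [0.09,-0.48,0.65],"turn": 0},{"fingers": 0.45,"linear": [0.09,-0.48,0.65],"turn": 0},{"fingers": 0.45,"linear": [0.09,-0.48,0.65],"turn": 0}])

```text
clock: 19.55
ee_pos: [0.4971, 0.2989, 0.4071]
tool_rot: [2.493, 0.019, 0.18]
force: [-0.3, 0.0, 1.2]
gripper_width: 0.447
gripper_force: 0.0
```

```bash
python3 -c "from h import *;to(stand(-.33,.3),stand(-.28,.14))"
```

```text
19.55 q [-1.5896  0.619   1.2263  1.2311  0.0533  1.842  -1.7581] p [0.4971 0.2989 0.4071] 
 x [ 0.9837  0.1786 -0.0195] y [ 0.1539 -0.782   0.6039] z [ 0.0926 -0.5971 -0.7968] F [-0.2771  0.0206  1.1766] w 0.4469567312357359 0.0
to [0.4949 0.3078 0.3   ] [ 0.01  -0.479  0.533]
to [0.5034 0.2585 0.14  ] [ 0.028 -0.858  1.584]
```

Call:
drive_tool(series=[{"fingers": 0.45,"linear": [0.01,-0.45,0.5],"turn": -0.28},{"fingers": 0.45,"linear": [0.01,-0.45,0.5],"turn": -0.28},{"fingers": 0.45,"linear": [0.01,-0.45,0.5],"turn": -0.28},{"fingers": 0.45,"linear": [0.01,-0.45,0.5],"turn": -0.28},{"fingers": 0.45,"linear": [0.01,-0.45,0.5],"turn": -0.28},{"fingers": 0.45,"linear": [0.01,-0.45,0.5],"turn": -0.28},{"fingers": 0.45,"linear": [0.01,-0.45,0.5],"turn": -0.28},{"fingers": 0.45,"linear": [0.01,-0.45,0.5],"turn": -0.28}])

```text
clock: 20.22
ee_pos: [0.4978, 0.3083, 0.3105]
tool_rot: [2.706, 0.491, 0.956]
force: [0.0, -0.0, 0.4]
gripper_width: 0.451
gripper_force: 0.0
```

Call:
drive_tool(series=[{"fingers": 0.45,"linear": [0,0,0],"turn": -0.215},{"fingers": 0.45,"linear": [0,0,0],"turn": -0.215},{"fingers": 0.45,"linear": [0,0,0],"turn": -0.215},{"fingers": 0.45,"linear": [0,0,0],"turn": -0.215},{"fingers": 0.45,"linear": [0,0,0],"turn": -0.215},{"fingers": 0.45,"linear": [0,0,0],"turn": -0.215},{"fingers": 0.45,"linear": [0,0,0],"turn": -0.215}])

```text
clock: 20.8
ee_pos: [0.4973, 0.3083, 0.3091]
tool_rot: [-3.138, 0.645, 1.739]
force: [0.6, -0.3, 0.2]
gripper_width: 0.45
gripper_force: 0.0
```

```bash
python3 -c "
from h import *
to(stand(-.28,.14),stand(-.28,.125),stand(-.231,.143))
for n in('side','top'):
  p,d=arm.get_image(n);cv2.imwrite('pics/%s3.png'%n,p)
a=cv2.imread('pics/side3.png')[60:340,120:400];b=cv2.imread('pics/top3.png')[80:280,130:390]
cv2.imwrite('pics/ab3.png',np.hstack([cv2.resize(a,(400,400)),cv2.resize(cv2.copyMakeBorder(b,0,60,0,0,0),(400,400))]))
"
```

```text
20.8 q [-1.4344  0.5084  0.818   1.371   0.2071  1.715  -0.4613] p [0.4973 0.3083 0.3091] 
 x [-0.1334  0.7877 -0.6014] y [ 0.9863  0.1648 -0.003 ] z [ 0.0968 -0.5936 -0.7989] F [ 0.568  -0.2957  0.221 ] w 0.4504153522422333 0.0
to [0.5034 0.2585 0.14  ] [ 0.411 -0.011  1.102]
to [0.5034 0.2585 0.125 ] [ 0.471 -0.011  1.181]
to [0.5117 0.2102 0.143 ] [ 0.138 -0.01   1.282]
```

View pics/ab3.png

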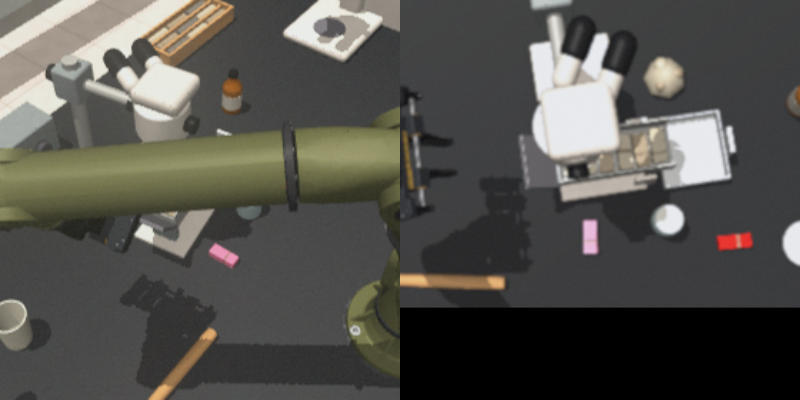

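The top view shows the tray under the lip and all billets still in the bin. The leaning hand is outside the handle. I'm bringing the fingertips under the plate from outside.

Call:
drive_tool(series=[{"fingers": 0.45,"linear": [0.47,-0.01,0.2],"turn": 0},{"fingers": 0.45,"linear": [0.47,-0.01,0.4],"turn": 0},{"fingers": 0.45,"linear": [0.47,-0.01,0.6],"turn": 0},{"fingers": 0.45,"linear": [0.47,-0.01,0.8],"turn": 0},{"fingers": 0.45,"linear": [0.47,-0.01,1],"turn": 0},{"fingers": 0.45,"linear": [0.47,-0.01,1],"turn": 0}])

```text
clock: 21.4
ee_pos: [0.4978, 0.2688, 0.1411]
tool_rot: [-3.128, 0.654, 1.739]
force: [-0.7, -1.5, 0.2]
gripper_width: 0.449
gripper_force: 0.0
```

```bash
python3 -c "from h import *;to(stand(-.28,.125),stand(-.231,.143),stand(-.224,.149))"
```

```text
21.4 q [-1.4079  0.6015  0.7806  1.6172  0.1541  1.415  -0.537 ] p [0.4978 0.2688 0.1411] 
 x [-0.1332  0.7825 -0.6082] y [ 0.9871  0.1595 -0.011 ] z [ 0.0884 -0.6019 -0.7937] F [-0.69   -1.5179  0.179 ] w 0.4491051451769308 0.0
to [0.5034 0.2585 0.125 ] [0.007 0.027 0.13 ]
to [0.5117 0.2102 0.143 ] [-0.325  0.029  0.233]
to [0.5129 0.2033 0.149 ] [-0.387  0.029  0.23 ]
```

Call:
drive_tool(series=[{"fingers": 0.45,"linear": [0,0.03,0.15],"turn": 0},{"fingers": 0.45,"linear": [-0.05,0.03,0.23],"turn": 0},{"fingers": 0.45,"linear": [-0.15,0.03,0.23],"turn": 0},{"fingers": 0.45,"linear": [-0.25,0.03,0.23],"turn": 0},{"fingers": 0.45,"linear": [-0.32,0.03,0.23],"turn": 0},{"fingers": 0.45,"linear": [-0.32,0.03,0.23],"turn": 0}])

```text
clock: 21.9
ee_pos: [0.515, 0.2148, 0.1488]
tool_rot: [-3.137, 0.646, 1.738]
force: [-0.4, -0.3, 0.4]
gripper_width: 0.447
gripper_force: 0.0
```

```bash
python3 -c "
from h import *
p,d=arm.get_image('top');np.save('pics/t4.npy',d);cv2.imwrite('pics/t4.png',p)
W=cloud(d,arm.calibration('top'))
print(W[178:206:4,206:240:5,2]*1e3)
to(stand(-.231,.143),stand(-.224,.149))
for f in (4,8,12,16):
  a=np.deg2rad(f);P=np.array([-.231,.063]);Q=[np.cos(a)*P[0]+np.sin(a)*P[1],-np.sin(a)*P[0]+np.cos(a)*P[1]];to(stand(Q[0],Q[1]+.08)) if 0 else print(f,Q[0],Q[1]+.08)
"
```

```text
[[148.3318 158.4934 144.5366 135.7041 426.3015 436.3472 437.2119]
 [ -1.9352 159.8882 144.954  138.9423 376.4439 429.8543 432.2151]
 [ -6.7087 157.4733 151.3319 139.1762 120.6106 357.7565 391.2846]
 [ -0.859  155.8834 147.5619 136.6076 123.647  118.6822  95.0541]
 [162.9742 156.0865 150.2121 141.1635 127.7335 109.2017  98.3291]
 [ -2.9132  -3.5406 152.8611 141.0855 129.7887 116.2158 139.1177]
 [ -4.6122   0.2997 150.3662 141.1428 123.97    -1.9528  10.855 ]]
21.95 q [-1.382   0.5431  0.815   1.6878  0.1981  1.3549 -0.491 ] p [0.5143 0.2164 0.1476] 
 x [-0.1347  0.7877 -0.6011] y [ 0.9863  0.1651 -0.0046] z [ 0.0956 -0.5935 -0.7992] F [ 0.5748  0.2624 -0.3488] w 0.4499511684720438 0.0
to [0.5117 0.2102 0.143 ] [-0.012 -0.023  0.047]
to [0.5129 0.2033 0.149 ] [-0.073 -0.023  0.043]
4 -0.22604263776413952 0.15896028060126188
8 -0.21998401851881863 0.17453587465249404
12 -0.21285365924799027 0.1896508994251322
16 -0.20468629834528074 0.2042317160378409
```

```bash
cat >> h.py <<'E'
def arc(P,phis):  # P: stand x,z(world) of TCP at phi=0; prints shifts in present tool axes
    s,R=st()
    for f in phis:
        a=np.deg2rad(f);x,z=P[0],P[1]-.08
        X=stand(x*np.cos(a)+z*np.sin(a),-x*np.sin(a)+z*np.cos(a)+.08)
        print(f,(R.T@(X-s["ee_pos"])/.15).round(3))
def look(name):
    p,d=arm.get_image("top");cv2.imwrite(f"pics/{name}.png",p);np.save(f"pics/{name}.npy",d)
    c=arm.calibration("top");W=cloud(d,c)
    # handle free edge -> tilt
    m=W[150:210,200:235].reshape(-1,3);r=m-AX;X=r@UX;Y=r@UY;k=(m[:,2]>.1)&(m[:,2]<.3)&(abs(Y)<.045)&(X<-.165)
    z=np.percentile(m[k,2],97) if k.sum()>10 else np.nan
    b=p.astype(int);q=(b[...,2]-b[...,0])  # brownish
    U=proj([stand(x,.02,y) for x in(.045,.155) for y in(-.055,.055)],c).astype(int)
    u0,v0=U.min(0);u1,v1=U.max(0);h=W[v0:v1,u0:u1]
    print(name,"plate edge z",z*1e3,"tray brown px",(q[v0:v1,u0:u1]>18).sum(),"tray high px",((h[...,2]>.012)&(h[...,2]<.03)).sum(), (u0,u1,v0,v1))
E
python3 -c "
from h import *
look('t5');arc((-.2292,.153),[0,1,2,3,4,5,6,7,8])"
```

```text
t5 plate edge z 209.7973604555799 tray brown px 95 tray high px 75 (np.int64(298), np.int64(340), np.int64(155), np.int64(196))
22.0 q [-1.3824  0.5444  0.8132  1.6878  0.1972  1.3545 -0.4911] p [0.5136 0.2175 0.1466] 
 x [-0.1367  0.7874 -0.6011] y [ 0.986   0.1668 -0.0058] z [ 0.0957 -0.5934 -0.7992] F [-0.9175 -0.2494  0.1372] w 0.45071285768665675 0.0
0 [-0.072 -0.021  0.   ]
1 [-0.095 -0.021 -0.016]
2 [-0.118 -0.021 -0.031]
3 [-0.141 -0.021 -0.046]
4 [-0.165 -0.021 -0.061]
5 [-0.189 -0.021 -0.076]
6 [-0.214 -0.022 -0.089]
7 [-0.238 -0.022 -0.103]
8 [-0.263 -0.022 -0.116]
```

Call:
drive_tool(series=[{"fingers": 0.45,"linear": [-0.04,-0.02,0],"turn": 0},{"fingers": 0.45,"linear": [-0.072,-0.02,0],"turn": 0},{"fingers": 0.45,"linear": [-0.095,-0.02,-0.016],"turn": 0},{"fingers": 0.45,"linear": [-0.118,-0.02,-0.031],"turn": 0},{"fingers": 0.45,"linear": [-0.13,-0.02,-0.039],"turn": 0},{"fingers": 0.45,"linear": [-0.141,-0.02,-0.046],"turn": 0},{"fingers": 0.45,"linear": [-0.153,-0.02,-0.053],"turn": 0},{"fingers": 0.45,"linear": [-0.165,-0.02,-0.061],"turn": 0}])

```text
clock: 22.67
ee_pos: [0.5124, 0.2035, 0.1675]
tool_rot: [-3.131, 0.646, 1.746]
force: [-2.7, 3.6, -0.4]
gripper_width: 0.448
gripper_force: 2.2
```

```bash
python3 -c "
from h import *
look('t6');arc((-.2292,.153),[4,5,6,7,8,9,10])
c=arm.calibration('top')
a=cv2.imread('pics/t6.png')[140:220,195:345];b=cv2.imread('pics/t5.png')[140:220,195:345]
cv2.imwrite('pics/v6.png',cv2.resize(np.vstack([b,a]),None,fx=3.5,fy=3.5,interpolation=2))"
```

```text
t6 plate edge z 239.70862883107597 tray brown px 105 tray high px 70 (np.int64(298), np.int64(340), np.int64(155), np.int64(196))
22.7167 q [-1.3918  0.5014  0.8334  1.6978  0.2254  1.3766 -0.4759] p [0.5126 0.2032 0.1679] 
 x [-0.1386  0.786  -0.6025] y [ 0.9858  0.1678 -0.0078] z [ 0.095  -0.595  -0.7981] F [-2.782   3.7738 -0.2827] w 0.44780161073399716 2.1336062997579575
4 [-0.005  0.002 -0.003]
5 [-0.029  0.002 -0.018]
6 [-0.054  0.002 -0.032]
7 [-0.078  0.001 -0.045]
8 [-0.103  0.001 -0.058]
9 [-0.128  0.001 -0.071]
10 [-0.153  0.001 -0.083]
```

View pics/v6.png

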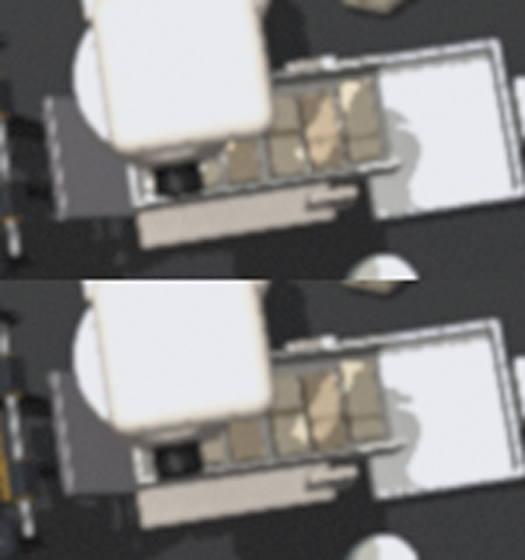

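The upper picture is before the lift and the lower one after. The plate's edge has moved right (48→53 px), so the bin has begun to tilt, and no billets are in the tray yet. Raising further in small steps.

Call:
drive_tool(series=[{"fingers": 0.45,"linear": [-0.015,0,-0.01],"turn": 0},{"fingers": 0.45,"linear": [-0.029,0,-0.018],"turn": 0},{"fingers": 0.45,"linear": [-0.041,0,-0.025],"turn": 0},{"fingers": 0.45,"linear": [-0.054,0,-0.032],"turn": 0},{"fingers": 0.45,"linear": [-0.066,0,-0.038],"turn": 0},{"fingers": 0.45,"linear": [-0.078,0,-0.045],"turn": 0}])

```text
clock: 23.22
ee_pos: [0.5138, 0.1973, 0.1802]
tool_rot: [-3.132, 0.647, 1.745]
force: [-1.0, 3.7, -0.4]
gripper_width: 0.452
gripper_force: 2.2
```

```bash
cat >> h.py <<'E'
def tilt(name):
    W=cloud(np.load(f"pics/{name}.npy"),arm.calibration("top"));r=W-AX;X=r@UX;Z=W[...,2]-.08;Y=r@UY
    v,u=np.mgrid[:384,:512];k=(u>=212)&(u<=226)&(v>=172)&(v<=198)&(Z>.0)&(Z<.18)&(X>-.225)&(X<-.165)
    # at rest the outer surface points obey X+Z=const; for each tilt rotate back and test
    best=min(np.arange(0,25,.25),key=lambda f:np.median(abs(X[k]*np.cos(a:=np.deg2rad(f))-Z[k]*np.sin(a)+X[k]*np.sin(a)+Z[k]*np.cos(a)-K0)))
    print("tilt",best,k.sum())
_W=cloud(np.load("pics/t5.npy"),arm.calibration("top"))if __import__('os').path.exists("pics/t5.npy") else None
_k=_W[176:198,213:224];K0=np.median((_k-AX)@UX+_k[...,2]-.08)
E
python3 -c "
from h import *
print(K0);tilt('t5');tilt('t6');look('t7');tilt('t7');arc((-.2292,.153),[7,8,9,10,11,12])"
```

```text
-0.13361626998555645
tilt 0.0 348
tilt 5.0 347
t7 plate edge z 254.4624731597918 tray brown px 114 tray high px 69 (np.int64(298), np.int64(340), np.int64(155), np.int64(196))
tilt 8.5 320
23.2667 q [-1.3941  0.482   0.8436  1.6948  0.2386  1.392  -0.4667] p [0.5139 0.1971 0.1806] 
 x [-0.1376  0.7857 -0.6031] y [ 0.9859  0.1669 -0.0074] z [ 0.0949 -0.5956 -0.7977] F [-2.3762  4.8592 -0.2383] w 0.4506343473050519 2.1485264226794243
7 [ 0.006  0.    -0.003]
8 [-0.019  0.    -0.016]
9 [-0.044  0.    -0.028]
10 [-0.069 -0.    -0.041]
11 [-0.095 -0.    -0.052]
12 [-0.12  -0.    -0.064]
```

Call:
drive_tool(series=[{"fingers": 0.45,"linear": [-0.009,0,-0.007],"turn": 0},{"fingers": 0.45,"linear": [-0.019,0,-0.014],"turn": 0},{"fingers": 0.45,"linear": [-0.024,0,-0.016],"turn": 0},{"fingers": 0.45,"linear": [-0.024,0,-0.016],"turn": 0},{"fingers": 0.45,"linear": [-0.024,0,-0.016],"turn": 0}])

```text
clock: 23.68
ee_pos: [0.5142, 0.1955, 0.1842]
tool_rot: [-3.132, 0.648, 1.744]
force: [1.1, 2.3, -2.1]
gripper_width: 0.448
gripper_force: 1.5
```

```bash
python3 -c "
from h import *
look('t8');tilt('t8');arc((-.2292,.153),[8,9,10,11,12])"
```

```text
t8 plate edge z 258.05049754945526 tray brown px 115 tray high px 69 (np.int64(298), np.int64(340), np.int64(155), np.int64(196))
tilt 9.75 310
23.7333 q [-1.3949  0.4768  0.8461  1.6937  0.2426  1.3968 -0.4641] p [0.5142 0.1955 0.1841] 
 x [-0.1377  0.7852 -0.6037] y [ 0.9859  0.1671 -0.0076] z [ 0.0949 -0.5963 -0.7972] F [-0.039   2.3853 -1.9371] w 0.4459806324520363 1.4173641242086887
8 [ 0.004  0.    -0.003]
9 [-0.021  0.    -0.016]
10 [-0.046  0.    -0.028]
11 [-0.072 -0.    -0.04 ]
12 [-0.097 -0.    -0.051]
```

Call:
drive_tool(series=[{"fingers": 0.45,"linear": [-0.008,0,-0.005],"turn": 0},{"fingers": 0.45,"linear": [-0.016,0,-0.009],"turn": 0},{"fingers": 0.45,"linear": [-0.025,0,-0.014],"turn": 0},{"fingers": 0.45,"linear": [-0.025,0,-0.014],"turn": 0},{"fingers": 0.45,"linear": [-0.025,0,-0.014],"turn": 0}])

```text
clock: 24.15
ee_pos: [0.5143, 0.1939, 0.1881]
tool_rot: [-3.132, 0.648, 1.744]
force: [0.1, 0.7, -2.2]
gripper_width: 0.447
gripper_force: 1.2
```

```bash
python3 -c "
from h import *
look('t9');tilt('t9');st()"
```

```text
t9 plate edge z 262.34103535317854 tray brown px 115 tray high px 70 (np.int64(298), np.int64(340), np.int64(155), np.int64(196))
tilt 11.0 296
24.2 q [-1.3959  0.4706  0.8489  1.6925  0.2462  1.4021 -0.4612] p [0.5143 0.194  0.1881] 
 x [-0.1379  0.7854 -0.6034] y [ 0.9859  0.1669 -0.008 ] z [ 0.0945 -0.596  -0.7974] F [-0.487   1.7821 -1.8435] w 0.45008793246727563 1.1741547659039497
```

Call:
drive_tool(series=[{"fingers": 0.45,"linear": [-0.008,0,-0.005],"turn": 0},{"fingers": 0.45,"linear": [-0.016,0,-0.009],"turn": 0},{"fingers": 0.45,"linear": [-0.025,0,-0.013],"turn": 0},{"fingers": 0.45,"linear": [-0.025,0,-0.013],"turn": 0},{"fingers": 0.45,"linear": [-0.025,0,-0.013],"turn": 0}])

```text
clock: 24.62
ee_pos: [0.5145, 0.1924, 0.1919]
tool_rot: [-3.132, 0.647, 1.745]
force: [-1.0, 1.7, -2.1]
gripper_width: 0.447
gripper_force: 1.2
```

```bash
python3 -c "
from h import *
look('t10');tilt('t10');st()"
```

```text
t10 plate edge z 267.1485261374394 tray brown px 117 tray high px 71 (np.int64(298), np.int64(340), np.int64(155), np.int64(196))
tilt 12.0 286
24.6667 q [-1.3968  0.4646  0.8516  1.6913  0.2501  1.4069 -0.4582] p [0.5145 0.1924 0.1919] 
 x [-0.1381  0.7855 -0.6033] y [ 0.9859  0.1672 -0.0081] z [ 0.0945 -0.5959 -0.7975] F [-0.8945  0.9682 -2.9921] w 0.44512508446101134 1.221732177073136
```

Call:
drive_tool(series=[{"fingers": 0.45,"linear": [-0.008,0,-0.005],"turn": 0},{"fingers": 0.45,"linear": [-0.016,0,-0.009],"turn": 0},{"fingers": 0.45,"linear": [-0.025,0,-0.013],"turn": 0},{"fingers": 0.45,"linear": [-0.025,0,-0.013],"turn": 0},{"fingers": 0.45,"linear": [-0.025,0,-0.013],"turn": 0},{"fingers": 0.45,"linear": [-0.025,0,-0.013],"turn": 0}])

```text
clock: 25.17
ee_pos: [0.5149, 0.1906, 0.1957]
tool_rot: [-3.132, 0.648, 1.745]
force: [-1.1, 1.3, -1.7]
gripper_width: 0.45
gripper_force: 1.3
```

```bash
python3 -c "
from h import *
look('t11');tilt('t11');st()"
```

```text
t11 plate edge z 271.4723205492499 tray brown px 116 tray high px 73 (np.int64(298), np.int64(340), np.int64(155), np.int64(196))
tilt 13.0 272
25.2167 q [-1.3975  0.4588  0.8544  1.6901  0.2541  1.4114 -0.4553] p [0.5149 0.1907 0.1956] 
 x [-0.1382  0.7855 -0.6033] y [ 0.9859  0.1673 -0.0079] z [ 0.0947 -0.5958 -0.7975] F [-1.6429  0.865  -2.0302] w 0.4481043330928912 1.2657512931036763
```

Call:
drive_tool(series=[{"fingers": 0.45,"linear": [-0.008,0,-0.005],"turn": 0},{"fingers": 0.45,"linear": [-0.016,0,-0.009],"turn": 0},{"fingers": 0.45,"linear": [-0.025,0,-0.012],"turn": 0},{"fingers": 0.45,"linear": [-0.025,0,-0.012],"turn": 0},{"fingers": 0.45,"linear": [-0.025,0,-0.012],"turn": 0},{"fingers": 0.45,"linear": [-0.025,0,-0.012],"turn": 0}])

```text
clock: 25.72
ee_pos: [0.5154, 0.1889, 0.1994]
tool_rot: [-3.132, 0.647, 1.745]
force: [-0.3, 1.0, -1.4]
gripper_width: 0.446
gripper_force: 1.3
```

```bash
python3 -c "
from h import *
look('t12');tilt('t12');st()
d=[np.load(f'pics/t{i}.npy') for i in (10,11,12)]
U=proj([stand(x,.1,0) for x in(-.05,-.02,.01,.03,.05,.07)],arm.calibration('top')).round(0);print(U.tolist())"
```

```text
t12 plate edge z 275.1281206448876 tray brown px 164 tray high px 75 (np.int64(298), np.int64(340), np.int64(155), np.int64(196))
tilt 14.25 261
25.7667 q [-1.3982  0.4528  0.8573  1.689   0.2582  1.4158 -0.4523] p [0.5154 0.1889 0.1994] 
 x [-0.1381  0.7855 -0.6032] y [ 0.9858  0.1675 -0.0077] z [ 0.095  -0.5958 -0.7975] F [-0.7309  1.7822 -1.6177] w 0.4470778756982183 1.3082773212886423
[[271.0, 179.0], [281.0, 177.0], [292.0, 176.0], [299.0, 175.0], [306.0, 173.0], [313.0, 172.0]]
```

Brown pixels jumped (116→164), so the first billet has started to slide. Holding here.

Call:
drive_tool(series=[{"fingers": 0.45,"linear": [0,0,0],"turn": 0},{"fingers": 0.45,"linear": [0,0,0],"turn": 0},{"fingers": 0.45,"linear": [0,0,0],"turn": 0},{"fingers": 0.45,"linear": [0,0,0],"turn": 0},{"fingers": 0.45,"linear": [0,0,0],"turn": 0},{"fingers": 0.45,"linear": [0,0,0],"turn": 0}])

```text
clock: 26.27
ee_pos: [0.5154, 0.1889, 0.1994]
tool_rot: [-3.132, 0.648, 1.745]
force: [-1.5, 1.7, -1.9]
gripper_width: 0.447
gripper_force: 1.4
```

```bash
python3 -c "
from h import *
look('t13');tilt('t13')
cv2.imwrite('pics/v13.png',cv2.resize(np.vstack([cv2.imread('pics/%s.png'%n)[140:215,195:345] for n in('t12','t13')]),None,fx=3.5,fy=3.5,interpolation=2))"
```

```text
t13 plate edge z 274.85309632413055 tray brown px 306 tray high px 205 (np.int64(298), np.int64(340), np.int64(155), np.int64(196))
tilt 14.25 261
```

Call:
drive_tool(series=[{"fingers": 0.45,"linear": [0,0,0],"turn": 0},{"fingers": 0.45,"linear": [0,0,0],"turn": 0},{"fingers": 0.45,"linear": [0,0,0],"turn": 0},{"fingers": 0.45,"linear": [0,0,0],"turn": 0},{"fingers": 0.45,"linear": [0,0,0],"turn": 0},{"fingers": 0.45,"linear": [0,0,0],"turn": 0},{"fingers": 0.45,"linear": [0,0,0],"turn": 0},{"fingers": 0.45,"linear": [0,0,0],"turn": 0}])

```text
clock: 26.98
ee_pos: [0.5154, 0.1889, 0.1994]
tool_rot: [-3.132, 0.648, 1.745]
force: [-1.0, 2.4, -1.4]
gripper_width: 0.447
gripper_force: 1.5
```

```bash
cat >> h.py <<'E'
def prof(*names):  # brown fraction along the stand's x, at floor height
    c=arm.calibration("top");xs=np.arange(-.06,.165,.01)
    print("x mm",(xs*1e3).astype(int).tolist())
    for n in names:
        p=cv2.imread(f"pics/{n}.png").astype(int);W=cloud(np.load(f"pics/{n}.npy"),c);r=W-AX;X=r@UX;Y=r@UY
        b=[];h=[]
        for x in xs:
            k=(abs(X-x)<.005)&(abs(Y)<.03)&(W[...,2]<.16);q=(p[...,2]-p[...,0])[k]
            b.append(int(100*(q>18).mean()) if k.sum() else -1);h.append(int(np.median(W[...,2][k])*1e3) if k.sum() else -1)
        print(n,"br",b,"\n   z",h)
E
python3 -c "
from h import *
look('t14');tilt('t14');prof('t5','t12','t13','t14')"
```

```text
t14 plate edge z 274.9382765721655 tray brown px 180 tray high px 211 (np.int64(298), np.int64(340), np.int64(155), np.int64(196))
tilt 14.0 259
x mm [-60, -49, -39, -29, -19, -9, 0, 10, 20, 30, 40, 50, 60, 70, 80, 90, 100, 110, 120, 130, 140, 150, 160]
t5 br [48, 52, 100, 98, 69, 100, 100, 51, 98, 100, 50, 0, 0, 0, 0, 0, 0, 0, 0, 0, 0, 0, 0] 
   z [111, 104, 113, 112, 106, 109, 108, 95, 105, 105, 102, 84, 4, 3, 3, 3, 2, 3, 3, 2, 2, 3, 31]
t12 br [100, 43, 16, 100, 100, 95, 98, 100, 100, 97, 100, 52, 0, 0, 0, 0, 0, 0, 0, 0, 0, 0, 0] 
   z [131, 118, 109, 121, 118, 113, 109, 106, 103, 97, 96, 91, 4, 2, 2, 2, 2, 3, 2, 2, 3, 3, 31]
t13 br [100, 42, 0, 0, 0, 0, 20, 100, 100, 67, 40, 95, 100, 97, 85, 35, 13, 0, 0, 0, 0, 0, 0] 
   z [131, 123, 106, 103, 99, 94, 92, 104, 102, 99, 79, 91, 87, 83, 20, 20, 7, 2, 2, 3, 2, 3, 30]
t14 br [100, 45, 0, 0, 0, 0, 0, 0, 0, 0, 0, 9, 85, 76, 71, 51, 9, 0, 0, 0, 0, 0, 0] 
   z [131, 125, 107, 102, 99, 95, 91, 88, 83, 79, 75, 72, 22, 47, 46, 20, 17, 2, 2, 2, 2, 3, 30]
```

All three front billets have left the bin (floor x 0–50 is empty, tray x 50–105 occupied). rear1 hasn't moved from x -60. Lowering along the arc.

```bash
python3 -c "
from h import *
arc((-.2292,.153),[10,8,6,4,2,0]);to(stand(-.238,.146),stand(-.30,.11))"
```

```text
27.0333 q [-1.3982  0.4529  0.8573  1.6891  0.2581  1.4158 -0.4523] p [0.5154 0.1889 0.1994] 
 x [-0.1381  0.7855 -0.6032] y [ 0.9859  0.1674 -0.0077] z [ 0.0949 -0.5957 -0.7976] F [-1.9086  1.6687 -1.5579] w 0.4489781371182073 1.5257268873114072
10 [0.051 0.001 0.026]
8 [0.101 0.001 0.051]
6 [0.15  0.001 0.077]
4 [0.199 0.002 0.105]
2 [0.246 0.002 0.135]
0 [0.292 0.002 0.167]
27.0333 q [-1.3982  0.4529  0.8573  1.6891  0.2581  1.4158 -0.4523] p [0.5154 0.1889 0.1994] 
 x [-0.1381  0.7855 -0.6032] y [ 0.9859  0.1674 -0.0077] z [ 0.0949 -0.5957 -0.7976] F [-1.9086  1.6687 -1.5579] w 0.4489781371182073 1.5257268873114072
to [0.5105 0.2171 0.146 ] [0.367 0.003 0.168]
to [0.5    0.2782 0.11  ] [0.841 0.003 0.111]
```

Call:
drive_tool(series=[{"fingers": 0.45,"linear": [0.025,0,0.013],"turn": 0},{"fingers": 0.45,"linear": [0.051,0,0.026],"turn": 0},{"fingers": 0.45,"linear": [0.076,0,0.038],"turn": 0},{"fingers": 0.45,"linear": [0.101,0,0.051],"turn": 0},{"fingers": 0.45,"linear": [0.125,0,0.064],"turn": 0},{"fingers": 0.45,"linear": [0.15,0,0.077],"turn": 0},{"fingers": 0.45,"linear": [0.175,0,0.091],"turn": 0},{"fingers": 0.45,"linear": [0.199,0,0.105],"turn": 0}])

```text
clock: 27.7
ee_pos: [0.5129, 0.2035, 0.1685]
tool_rot: [-3.133, 0.647, 1.745]
force: [-0.1, 3.9, -1.4]
gripper_width: 0.447
gripper_force: 1.9
```

Call:
drive_tool(series=[{"fingers": 0.45,"linear": [0.02,0,0.013],"turn": 0},{"fingers": 0.45,"linear": [0.04,0,0.027],"turn": 0},{"fingers": 0.45,"linear": [0.06,0,0.04],"turn": 0},{"fingers": 0.45,"linear": [0.08,0,0.053],"turn": 0},{"fingers": 0.45,"linear": [0.1,0,0.06],"turn": 0},{"fingers": 0.45,"linear": [0.13,0,0.06],"turn": 0},{"fingers": 0.45,"linear": [0.17,0,0.06],"turn": 0},{"fingers": 0.45,"linear": [0.2,0,0.06],"turn": 0}])

```text
clock: 28.37
ee_pos: [0.5094, 0.2202, 0.1435]
tool_rot: [-3.131, 0.65, 1.744]
force: [-0.0, 0.4, -0.2]
gripper_width: 0.45
gripper_force: 0.0
```

Call:
drive_tool(series=[{"fingers": 0.45,"linear": [0.15,0,0],"turn": 0},{"fingers": 0.45,"linear": [0.4,0,0],"turn": 0},{"fingers": 0.45,"linear": [0.45,0,-0.3],"turn": 0},{"fingers": 0.45,"linear": [0.45,0,-0.6],"turn": 0},{"fingers": 0.45,"linear": [0.45,0,-0.9],"turn": 0},{"fingers": 0.45,"linear": [0.45,0,-0.9],"turn": 0}])

```text
clock: 28.87
ee_pos: [0.4878, 0.3598, 0.2148]
tool_rot: [-3.139, 0.644, 1.746]
force: [0.9, 1.2, 1.3]
gripper_width: 0.451
gripper_force: 0.0
```

```bash
python3 -c "
from h import *
st();look('t15');tilt('t15');prof('t14','t15')
p,d=arm.get_image('side');cv2.imwrite('pics/s15.png',p)
a=cv2.imread('pics/t15.png')[100:260,190:400]
cv2.imwrite('pics/v15.png',np.vstack([cv2.resize(a,None,fx=2,fy=2,interpolation=2),cv2.resize(p[100:240,190:400],None,fx=2,fy=2)]))"
```

```text
28.8667 q [-1.4334  0.6323  0.7607  1.39    0.1244  1.6165 -0.5442] p [0.4878 0.3598 0.2148] 
 x [-0.1395  0.7876 -0.6003] y [ 0.985   0.1726 -0.0024] z [ 0.1017 -0.5916 -0.7998] F [0.8823 1.1944 1.2792] w 0.4505006601322112 0.0
t15 plate edge z 160.81864714835908 tray brown px 158 tray high px 202 (np.int64(298), np.int64(340), np.int64(155), np.int64(196))
tilt 0.0 349
x mm [-60, -49, -39, -29, -19, -9, 0, 10, 20, 30, 40, 50, 60, 70, 80, 90, 100, 110, 120, 130, 140, 150, 160]
t14 br [100, 45, 0, 0, 0, 0, 0, 0, 0, 0, 0, 9, 85, 76, 71, 51, 9, 0, 0, 0, 0, 0, 0] 
   z [131, 125, 107, 102, 99, 95, 91, 88, 83, 79, 75, 72, 22, 47, 46, 20, 17, 2, 2, 2, 2, 3, 30]
t15 br [44, 0, 0, 0, 0, 0, 0, 0, 0, 0, 0, 9, 84, 67, 65, 45, 8, 0, 0, 0, 0, 0, 0] 
   z [113, 96, 95, 93, 92, 91, 90, 88, 87, 86, 85, 84, 24, 47, 46, 21, 17, 3, 3, 3, 2, 3, 31]
```

View pics/v15.png

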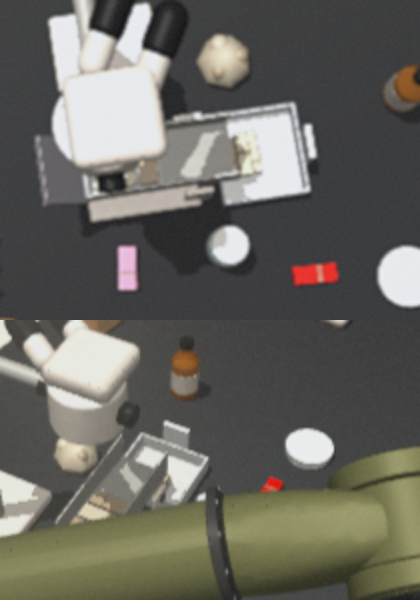

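The bin is back on its rest (tilt 0) with the rear billets inside, and the front billets lie in the tray at (245,152). The jar, rock, dish, bottle and the pink and red look-alikes are where they were. The gripper is clear of everything.

```bash
python3 -c "
from cell import arm
print(arm.close_job())"
```

```text
the job is handed in; nothing more can be done
None
```

I handed the job in at about 29 s: the tray stands under the lip with the front billets in it, the bin is back on its rest with the rear ones still in it, and the arm is clear. The three tray billets were confirmed only by the emptied front floor and the pile in the tray, not counted one by one. I raised the handle with open fingertips under its plate instead of gripping it.

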